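# Index a drive pulley of an abrasion tester with its drop pin

### The job

Take the drop pin from the rack and stand it in the hole of the drive pulley, then let go of it. Then turn the pulley by its rim until its engraved mark faces the pointer and the pin drops fully home into the housing below, feeling for the spot gently and never forcing the wheel against the pin; finish with the mark at the pointer, pulley and pin at rest, and nothing else on the bench disturbed.

Things in the scene. Friction and masses are not known exactly. Their poses are not given: they have to be found in the camera images.
- wheel: Aluminium drive pulley lying flat on a grey square housing, turning either way about a fixed vertical axis. Origin on the axis at its underside (z = 63 mm); x points through the pin hole to the engraved mark, z up. Friction torque about 0.12 N m, no spring: it stays where left. At the start the mark is 38 to 122 degrees counter-clockwise (from above) of the pointer: turn clockwise.
- rim: The pulley's rim, part of it, same origin and axes. A plain upright ring: outer radius 80 mm, wall 10 mm thick, 42 mm high (top at z = 105 mm); pinch it with one finger inside, one outside. Keep clear of the standing pin.
- hub (a point): Top of the pulley's hub (radius 20 mm), on the axis, 28 mm above the underside; a bolt head stands 8 mm higher. Three arms, 14 mm high from the underside, join hub and rim: a 34 mm wide one with the hole (on the pulley's x axis) and 22 mm wide ones at +120 and -120 degrees. Between them it is open down to the housing: 210 x 210 mm, flat top at z = 60 mm.
- mark (a point): Outer end of the engraved dark line, 3 mm wide, across the rim's top: 80 mm from the axis along the pulley's x axis, level with the rim's top.
- hole (a point): Centre of the mouth of the pulley's pin hole, 13 mm wide, through the arm's 14 mm; on the arm's top, 50 mm from the axis, on the mark's radius. A pin stood in it first rides on the housing's top, tip 17 mm below this mouth. Over the housing's bore (13.5 mm wide, same radius) it falls 14 mm more by its own weight: home, collar on the arm, tip 31 mm below.
- pointer_tip (a point): Middle of the inner end of the fixed pointer, a blunt steel tongue 24 mm wide, 84.5 mm from the axis, level with the rim's top, on a 12 x 26 mm post. Set by eye: the pin drops with the mark up to 7 degrees (10 mm) to either side of its middle, so feel for the place slowly from before to beyond it. The dropped pin locks the pulley, about 1.5 degrees of play either way.
- pin: Drop pin, steel with a hollow black grip, about 0.07 kg, upright in one of the rack's three seats. Origin at its lower tip, z up. Shank 12 mm diameter, 31 mm long, with a 3 mm taper at the tip; collar 26 mm diameter, 5 mm thick; then the straight grip 22 mm diameter from 36 to 101 mm above the tip. It may bear 15 N at most against the pulley: press lightly.
- pin_tip (a point): Lower end of the drop pin (same as its origin).
- pin_handle (a point): Place to grip the drop pin: on its axis, 85 mm above the tip.
- rack: Grey plastic block 55 x 190 x 36 mm high with three seats along its y axis at -65, 0 and +65 mm, each 14 mm wide; origin at the centre of its underside. The pin and the two spindles stand in it, in any order, shanks 31 mm deep. Fixed.
- spindle0: Spindle like the pin but with a flange 32 mm diameter, 14 mm thick and a thin 8 mm rod above; 90 mm long, 31 mm of it in the rack. Bystander: leave where it stands.
- spindle1: Second spindle, same. Bystander: leave where it stands.
- weight0: Upright steel weight 34 mm diameter, 48 mm high with a thin rod to 96 mm, origin under its centre. Bystander: leave where it stands.
- weight1: Second weight, same. Bystander: leave where it stands.
- cutter: Blue round sample cutter, 104 mm diameter, 78 mm high, on a grey mat. Bystander: leave where it stands.
- holder: Steel holder ring 76 mm outside diameter, 16 mm high. Bystander: leave where it stands.
- driver: Screwdriver lying on the bench. Bystander: leave where it stands.
- tray: White open tray 150 x 200 x 40 mm, fixed to the bench, origin under its centre.
Things that resemble listed ones, but are neither listed nor needed, are in the scene too. What is shaped like the pin but yellow is not meant.

How it is judged:
By the outcome, as a careful person would: the job done as asked, in the order asked, and still so for the second after the job is handed in, with the robot touching nothing.
It also fails if it takes over 58 s, if anything falls off the work surface, if the arm or the gripper's body presses on something with over 40 N, if the wrist force passes 120 N, or if a joint passes its speed limit or range.

### The arm

A 6-joint arm with a two-finger parallel gripper is mounted at the origin on the work surface. World frame = base frame: x ahead of the robot, y to its left, z up, the work surface at z = 0. Lengths are in m, angles in rad, forces in N, time in s.
With the tool pointing down it reaches from about 0.275 to 0.725 m from the base axis. Payload 5.6 kg.
Tool frame: the origin (TCP) lies midway between the tips of the shut fingers; the grasp point (between the pads) lies 19 mm behind it; x points along the fingers, z is the direction in which the jaws open and shut, and the axes are right-handed (so a half turn about x gives the same grasp; the last joint's range is limited). The gripper opens to 85 mm and grips with 20 to 120 N. Pads are 22 mm wide; open, the fingers measure 114 mm over their backs; the gripper's body (76 mm by 85 mm) begins 54 mm behind the grasp point. The pads swing forward as they close: fully open they stand 13 mm farther back than shut.
Start: joints at [1.59, 0.255, 0.108, 0, -1.424, -0.285], TCP at [0.144, 0.531, 0.231] pointing down, gripper open.
Joint ranges: [-2.95, 2.95], [-1.21, 1.97], [-1.09, 1.5], [-2.87, 1.71], [-2.94, -0.07], [-3.05, 3.05]. Speed limits (rad/s): [2.57, 2.57, 3.14, 3.14, 3.14, 3.14].

### API

Orientations are given as a unit quaternion [x, y, z, w].
In Python, from cell import robot, cams, sign_off gives the robot as it stands.
- The arm moves only by the tool jog_arm, never from a script. Its argument "increments" is a list that holds one entry, the list of rows, each a list of 7 numbers: the turn, a rotation vector about the tool's x, y, z in rad, then the shift along the tool's x, y, z in cm, then the opening in per cent of the stroke, from 0 (shut) to 100 (fully open). In form: [[[rx, ry, rz, dx, dy, dz, fingers], ...]]. A call has 1 to 20 rows; each row shifts and turns the commanded pose from where the row before left it, along the tool's axes as they then stand; what a row does not reach is not made up. A row lasts 1/12 s, in which the tool goes at most 41.7 mm and 7.16 degrees, less where a joint would pass 70% of its speed; a pose out of reach is approached as far as the arm can. A call with a gripper value outside its range is refused whole. The fingers move at their own pace and stop on an object; the grip force is fixed at half the most. Time passes only in rows, so rows that do not move let the fingers close. It gives the time, the measured TCP pose, the force and the opening at its end, in the units of the state.
- robot.sense(): the state, without advancing time (a new reading comes with each control period).
- cams.capture(name): name is "side" or "top" or "wrist"; returns the picture (420x560x3 uint8, red, green, blue); there is no depth.
- cams.camera_params(name): a dict with "K" (3x3 intrinsics, pixels), "dist" ([k1, k2, p1, p2, k3] as OpenCV has them; the pictures are not rectified), "xyz" and "attitude" of the camera in the world; the wrist camera has in their place "hand_eye" (4x4, takes a point from camera to tool coordinates, whose origin is the TCP and whose axes are the tool frame's). Camera axes: x right, y up, looking along -z (the intrinsics and any distortion apply to the point x, -y, -z); pixel columns grow to the right and rows downward; lengths in m; the calibration is good to about 2 mm. A picture is of the moment at which its call begins: read the wrist's pose just before it. camera_params takes no time and is no camera call.
- sign_off(): hands the job in, once; it reports no verdict.
The state is a dict: "clock": time; "joint_positions": joint angles; "joint_velocities": joint speeds; "joint_torque": joint torques, N m; "ee_pos": TCP position; "tcp_rot": TCP orientation; "ft_force": force on the tool from outside, world axes, zero at the start; "moment": the same for the moment, N m; "finger_gap": finger opening in m.
Only numpy, scipy, OpenCV 4.12 (cv2) and the standard library are available. Lean on these libraries where they do the work, as an engineer would, in place of code of your own. Each camera call takes 0.05 s, during which the arm holds its last target.

## Working session

There is one attempt and no reset: what is moved stays moved. The work goes in short steps, Python scripts to look and compute and a tool call to move; the robot and the scene stay as the last step left them, time stands still between calls to the robot, and variables do not carry over. Pictures are saved under pics/ and viewed, and the job is handed in when it is done.

Besides the shell and the picture viewer there is one more tool, called after "Call:" by a JSON object that holds its "op" and its "data", one argument or row to a line. jog_arm: Moves the arm, as the interface text tells. Its arguments: {"type":"object","properties":{"increments":{"type":"array","items":{"type":"array","items":{"type":"array","items":{"type":"number"}}}}},"required":["increments"]}

```bash
ls; mkdir -p pics
python3 - <<'E'
from cell import robot,cams
import cv2
s=robot.sense();print({k:(v if not hasattr(v,'round') else v) for k,v in s.items()})
for n in("top","side","wrist"):
    im=cams.capture(n);cv2.imwrite(f"pics/{n}0.png",im[:,:,::-1]);print(n,cams.camera_params(n))
E
```

```text
pics
{'clock': 0.0, 'joint_positions': array([ 1.58963093e+00,  2.55772220e-01,  1.06988736e-01, -4.81276852e-04,
       -1.42389635e+00, -2.84626303e-01]), 'joint_velocities': array([-0.00098528, -0.00030833, -0.00081505, -0.00177147, -0.00092637,
        0.0009071 ]), 'joint_torque': array([ 8.50517445e-04, -3.86632025e+01,  2.37945503e+01,  5.36508322e+00,
       -6.05306035e-03, -4.25555015e-06]), 'ee_pos': array([0.14426722, 0.53022333, 0.23037524]), 'tcp_rot': array([-0.5613287 , -0.42888156,  0.56238855, -0.42975553]), 'ft_force': array([ 0.36717348,  0.7501528 , -0.09472606]), 'moment': array([-0.01587093, -0.00588494,  0.0562352 ]), 'finger_gap': 0.08545097542492817}
top {'K': array([[429.81463501,   0.        , 282.59663405],
       [  0.        , 429.81463501, 210.4871037 ],
       [  0.        ,   0.        ,   1.        ]]), 'dist': array([-0.02685537,  0.        ,  0.        ,  0.        ,  0.        ]), 'xyz': array([ 0.45802776, -0.00575937,  1.39886934]), 'attitude': array([-0.02670751,  0.03097175,  0.70677657, -0.70625374])}
side {'K': array([[441.62718694,   0.   
[... 233 characters left out ...]
92487946,  0.70668705]), 'attitude': array([ 0.48251202, -0.10835548, -0.20182441,  0.84540413])}
wrist {'K': array([[313.31513135,   0.        , 278.42251615],
       [  0.        , 313.31513135, 210.40169101],
       [  0.        ,   0.        ,   1.        ]]), 'dist': array([-0.05832905,  0.        ,  0.        ,  0.        ,  0.        ]), 'hand_eye': array([[-3.06351971e-04,  3.11862380e-01, -9.50127235e-01,
        -1.43521101e-01],
       [-1.65052706e-04,  9.50127251e-01,  3.11862438e-01,
         8.03249980e-02],
       [ 9.99999939e-01,  2.52360744e-04, -2.39599626e-04,
        -9.62091540e-04],
       [ 0.00000000e+00,  0.00000000e+00,  0.00000000e+00,
         1.00000000e+00]])}
```

View pics/top0.png

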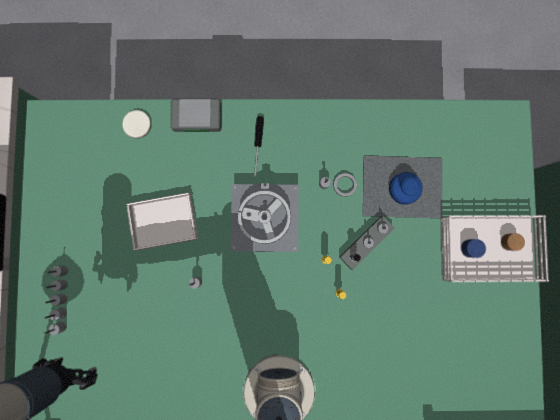

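View pics/side0.png

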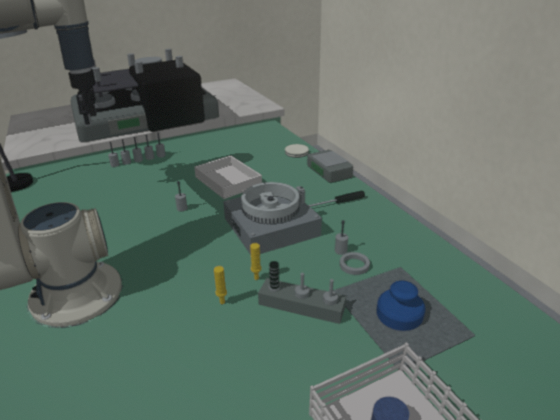

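View pics/wrist0.png

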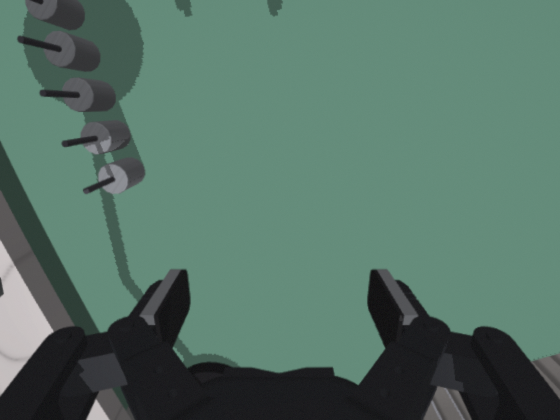

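```bash
cat > h.py <<'E'
import numpy as np, cv2
from scipy.spatial.transform import Rotation as R
from cell import robot,cams
def cam(n,s=None):
    p=cams.camera_params(n)
    if n=="wrist":
        s=s or robot.sense()
        H=np.array(p["hand_eye"]);Rt=R.from_quat(s["tcp_rot"]).as_matrix()
        return p["K"],p["dist"],Rt@H[:3,:3],Rt@H[:3,3]+s["ee_pos"]
    return p["K"],p["dist"],R.from_quat(p["attitude"]).as_matrix(),np.array(p["xyz"])
def ray(c,uv):
    K,d,Rm,t=c
    q=cv2.undistortPoints(np.array(uv,float).reshape(-1,1,2),K,d).reshape(-1,2)
    v=np.c_[q[:,0],-q[:,1],-np.ones(len(q))]@Rm.T
    return t,v
def onz(c,uv,z):
    t,v=ray(c,uv); return t+v*((z-t[2])/v[:,2])[:,None]
def proj(c,P):
    K,d,Rm,t=c
    q=(np.atleast_2d(P)-t)@Rm; q=q*[1,-1,-1]
    return cv2.projectPoints(q.reshape(-1,1,3),np.zeros(3),np.zeros(3),K,d)[0].reshape(-1,2)
def crop(src,x0,y0,x1,y1,f,out):
    im=cv2.imread(src)[y0:y1,x0:x1]
    cv2.imwrite(out,cv2.resize(im,None,fx=f,fy=f,interpolation=cv2.INTER_CUBIC))
E
python3 - <<'E'
from h import *
crop("pics/top0.png",220,170,320,260,8,"pics/top0a.png")
crop("pics/top0.png",310,190,410,310,5,"pics/top0b.png")
c=cam("top")
for n,uv,z in[("axis",(265,215),.1),("grip",(355,258),.106),("base",(280,390),.1),("weight",(195,283),.05),("sp",(383,228),.09),("pinter",(265,185),.105)]:print(n,onz(c,[uv],z).round(3))
E
```

```text
axis [[0.551 0.04  0.1  ]]
grip [[ 0.421 -0.23   0.106]]
base [[ 0.034 -0.005  0.1  ]]
weight [[0.342 0.259 0.05 ]]
sp [[ 0.511 -0.32   0.09 ]]
pinter [[0.641 0.04  0.105]]
```

View pics/top0a.png

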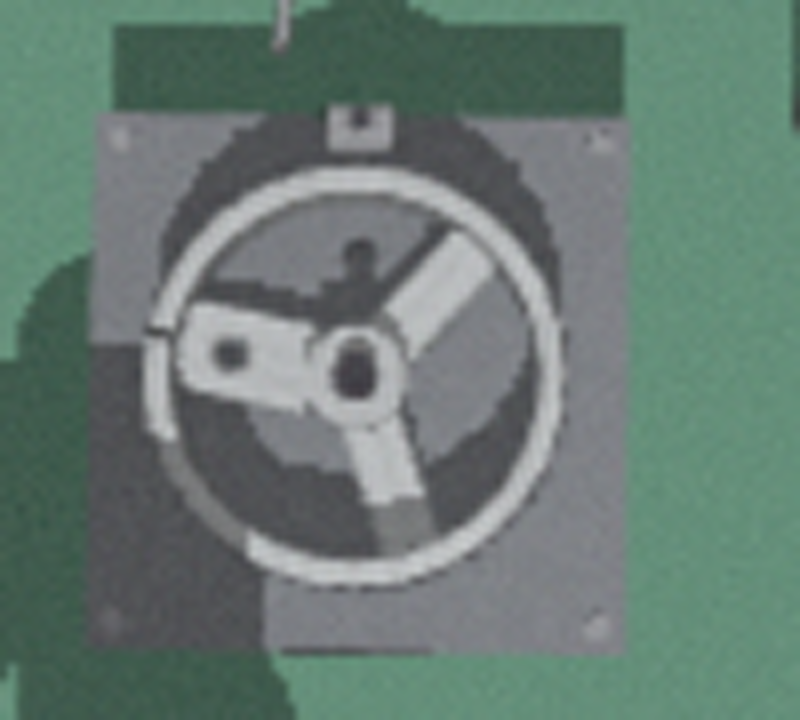

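View pics/top0b.png

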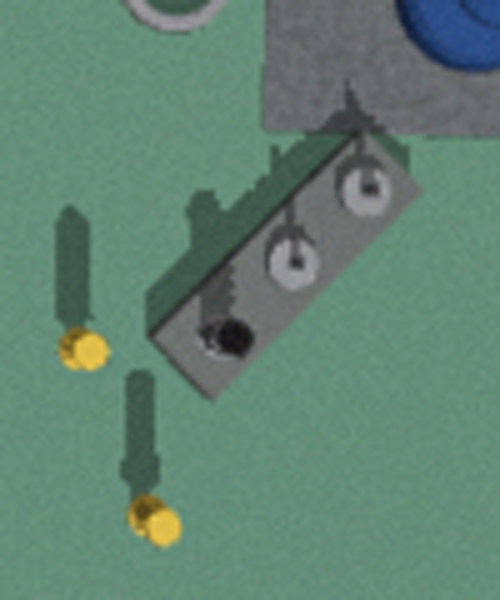

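```bash
cat >> h.py <<'E'
def go(s,target,yaw_z):
    """print tool shift (cm) to target TCP and turn about tool x so tool z has yaw yaw_z (world, deg, mod 180)"""
    Rt=R.from_quat(s["tcp_rot"]).as_matrix()
    d=Rt.T@(np.array(target)-s["ee_pos"])*100
    cur=np.degrees(np.arctan2(Rt[1,2],Rt[0,2]))
    dy=(yaw_z-cur+90)%180-90
    print("tcp",s["ee_pos"].round(4),"toolx",Rt[:,0].round(3),"tooly",Rt[:,1].round(3),"toolz yaw",cur.round(2))
    print("shift cm (present axes)",d.round(2)," turn rx rad",np.radians(-dy).round(4),"or",np.radians(-dy+np.sign(dy)*180).round(3))
    R2=Rt@R.from_rotvec([np.radians(-dy),0,0]).as_matrix()
    print("shift cm if after turn",(R2.T@(np.array(target)-s["ee_pos"])*100).round(2))
E
python3 - <<'E'
from h import *
im=cv2.imread("pics/top0.png");c=cam("top");hsv=cv2.cvtColor(im,cv2.COLOR_BGR2HSV)
# rim: bright, low saturation
m=((hsv[...,2]>165)&(hsv[...,1]<40)).astype(np.uint8)*255
m[:170]=0;m[260:]=0;m[:,:225]=0;m[:,310:]=0
cs,_=cv2.findContours(m,cv2.RETR_EXTERNAL,cv2.CHAIN_APPROX_NONE)
pts=np.vstack([k.reshape(-1,2) for k in cs if len(k)>30]).astype(float)
W=onz(c,pts,.105)[:,:2]
o=np.array([.547,.04])
for it in range(10):
    r=np.hypot(*(W-o).T);k=abs(r-.080)<(.012 if it<3 else .004)
    A=np.c_[2*W[k],np.ones(k.sum())];x=np.linalg.lstsq(A,(W[k]**2).sum(1),rcond=None)[0];o=x[:2]
print("axis",o,"r",np.sqrt(x[2]+o@o),k.sum())
P=onz(c,[(220+157/8-.5,170+330/8-.5)],.105)[0,:2];d=P-o;print("mark",P,np.hypot(*d),np.degrees(np.arctan2(d[1],d[0])))
P=onz(c,[(220+232/8-.5,170+352/8-.5)],.077)[0,:2];d=P-o;print("hole",P,np.hypot(*d),np.degrees(np.arctan2(d[1],d[0])))
P=onz(c,[(220+360/8-.5,170+150/8-.5)],.105)[0,:2];d=P-o;print("pointer",P,np.hypot(*d),np.degrees(np.arctan2(d[1],d[0])))
# pin top
b=((hsv[...,2]<50)).astype(np.uint8);b[:250]=0;b[266:]=0;b[:,:345]=0;b[:,366:]=0
mm=cv2.moments(b,True);print("pin",onz(c,[(mm['m10']/mm['m00'],mm['m01']/mm['m00'])],.106),mm['m00'])
print("pin eye",onz(c,[(310+236/5-.5,190+337/5-.5)],.106))
print("rod",onz(c,[(310+296/5-.5,190+262/5-.5),(310+369/5-.5,190+188/5-.5)],.095))
print("yellow",onz(c,[(310+91/5-.5,190+350/5-.5),(310+164/5-.5,190+526/5-.5)],.10))
go(robot.sense(),[.42,-.234,.2],0)
E
```

```text
axis [0.54581852 0.04358685] r 0.07730135907009683 103
mark [0.56310094 0.1176336 ] 0.07603685515599913 76.86242332885726
hole [0.55685417 0.09134164] 0.04901331729725444 76.98793826924623
pointer [0.63152594 0.04119738] 0.08574071967365267 -1.5969573696975823
pin [[ 0.42381314 -0.23269119  0.106     ]] 39.0
pin eye [[ 0.42402868 -0.23564614  0.106     ]]
rod [[ 0.46892823 -0.27474235  0.095     ]
 [ 0.51377627 -0.32008119  0.095     ]]
yellow [[ 0.41625807 -0.14917282  0.1       ]
 [ 0.31140694 -0.19199573  0.1       ]]
tcp [0.1444 0.5303 0.2306] toolx [-0.    -0.001 -1.   ] tooly [ 0.965 -0.263  0.   ] toolz yaw -105.23
shift cm (present axes) [ 3.16 46.68 66.5 ]  turn rx rad 1.3049 or -1.837
shift cm if after turn [  3.16  76.43 -27.57]
```

Call:
{"op": "jog_arm", "data": {
  "increments": [
    [[0, 0, 0, 0, 2.33, 3.32, 100], [0, 0, 0, 0, 2.33, 3.32, 100], [0, 0, 0, 0, 2.33, 3.32, 100], [0, 0, 0, 0, 2.33, 3.32, 100], [0, 0, 0, 0, 2.33, 3.32, 100], [0, 0, 0, 0, 2.33, 3.32, 100], [0, 0, 0, 0, 2.33, 3.32, 100], [0, 0, 0, 0, 2.33, 3.32, 100], [0, 0, 0, 0, 2.33, 3.32, 100], [0, 0, 0, 0, 2.33, 3.32, 100], [0, 0, 0, 0, 2.33, 3.32, 100], [0, 0, 0, 0, 2.33, 3.32, 100], [0, 0, 0, 0, 2.33, 3.32, 100], [0, 0, 0, 0, 2.33, 3.32, 100], [0, 0, 0, 0, 2.33, 3.32, 100], [0, 0, 0, 0, 2.33, 3.32, 100], [0, 0, 0, 0, 2.33, 3.32, 100], [0, 0, 0, 0, 2.33, 3.32, 100], [0, 0, 0, 0, 2.33, 3.32, 100], [0, 0, 0, 0, 2.33, 3.32, 100]]
  ]
}}

```text
clock: 1.82
ee_pos: [0.4196, -0.2347, 0.231]
tcp_rot: [-0.562, -0.429, 0.562, -0.429]
ft_force: [1.6, 0.2, -0.5]
finger_gap: 0.0854
```

Call:
{"op": "jog_arm", "data": {
  "increments": [
    [[0.1, 0, 0, 0, 0, 0, 60], [0.1, 0, 0, 0, 0, 0, 60], [0.1, 0, 0, 0, 0, 0, 60], [0.1, 0, 0, 0, 0, 0, 60], [0.097, 0, 0, 0, 0, 0, 60], [0, 0, 0, 0, 0, 0, 60], [0, 0, 0, 0, 0, 0, 60]]
  ]
}}

```text
clock: 2.4
ee_pos: [0.4195, -0.2323, 0.2311]
tcp_rot: [-0.65, -0.279, 0.65, -0.279]
ft_force: [-0.6, -0.5, 0.3]
finger_gap: 0.0513
```

Run:
```python
from h import *
s=robot.sense();im=cams.capture("wrist");cv2.imwrite("pics/w1.png",im[:,:,::-1])
print(s["clock"],s["joint_positions"].round(3),s["finger_gap"])
c=cam("wrist",s);print(proj(c,[[.424,-.2345,.106],[.469,-.275,.095],[.424,-.2345,.041]]).round(1))
go(s,[.424,-.2345,.15],46.5)
```

```text
2.4 [-0.178  0.115 -0.066 -0.    -1.39   0.989] 0.05125510632299277
[[277.7 196.4]
 [275.8 125.7]
 [277.8 180.3]]
tcp [ 0.4195 -0.2323  0.2311] toolx [-0.  0. -1.] tooly [ 0.725 -0.689 -0.   ] toolz yaw -133.54
shift cm (present axes) [ 8.11  0.48 -0.15]  turn rx rad -0.0007 or 3.141
shift cm if after turn [ 8.11  0.48 -0.15]
```

View pics/w1.png

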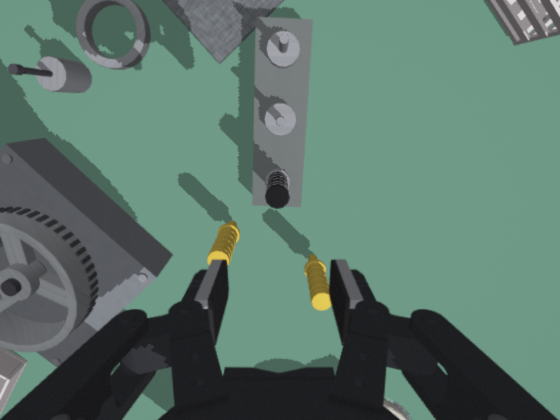

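```bash
cat >> h.py <<'E'
def circ(img_bgr,box,thr,c,z):
    x0,y0,x1,y1=box;g=cv2.cvtColor(img_bgr,cv2.COLOR_BGR2GRAY)
    b=np.zeros_like(g);b[y0:y1,x0:x1]=(g[y0:y1,x0:x1]<thr)*255
    k=max(cv2.findContours(b,cv2.RETR_EXTERNAL,cv2.CHAIN_APPROX_NONE)[0],key=cv2.contourArea)
    return k.reshape(-1,2)
E
python3 - <<'E'
from h import *
im=cv2.imread("pics/w1.png");c=cam("wrist")
crop("pics/w1.png",250,150,310,220,8,"pics/w1a.png")
for box in[(260,186,295,215)]:
    k=circ(im,box,35,c,.106);(u,v),r=cv2.minEnclosingCircle(k);print(u,v,r,onz(c,[(u,v)],.106),r/313*(c[3][2]-.106))
print(onz(c,[(281,119.5),(284,44)],.095))
E
```

```text
269.5 199.25 2.304986000061035 [[ 0.42721303 -0.22736063  0.106     ]] 0.001978088535367624
[[ 0.46974261 -0.28182056  0.095     ]
 [ 0.51144608 -0.32462893  0.095     ]]
```

View pics/w1a.png

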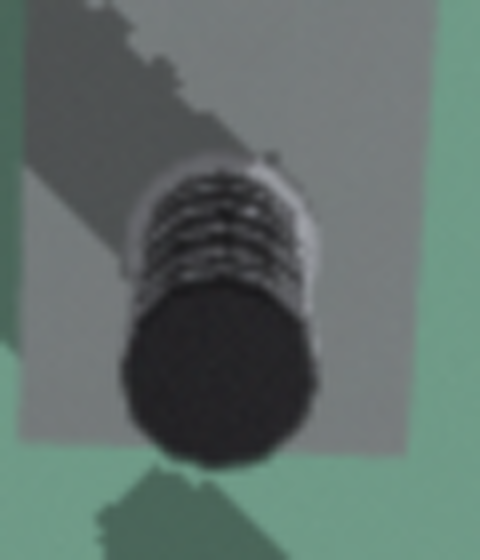

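Run:
```python
from h import *
c=cam("wrist");P=onz(c,[(276.8,196)],.106)[0];print(P, 11.9/313*(c[3][2]-.106)/.95)
go(robot.sense(),[P[0],P[1],.071],46.5)
```

```text
[ 0.42490288 -0.23415518  0.106     ] 0.010749810043486695
tcp [ 0.4196 -0.2323  0.2311] toolx [-0.  0. -1.] tooly [ 0.725 -0.689 -0.   ] toolz yaw -133.53
shift cm (present axes) [16.01  0.52 -0.24]  turn rx rad -0.0005 or 3.141
shift cm if after turn [16.01  0.52 -0.24]
```

Call:
{"op": "jog_arm", "data": {
  "increments": [
    [[0, 0, 0, 1, 0.52, -0.24, 60], [0, 0, 0, 2, 0, 0, 60], [0, 0, 0, 2, 0, 0, 60], [0, 0, 0, 2, 0, 0, 60], [0, 0, 0, 2, 0, 0, 60], [0, 0, 0, 2, 0, 0, 60], [0, 0, 0, 2, 0, 0, 60], [0, 0, 0, 1.5, 0, 0, 60], [0, 0, 0, 1, 0, 0, 60], [0, 0, 0, 0.5, 0, 0, 60], [0, 0, 0, 0, 0, 0, 60], [0, 0, 0, 0, 0, 0, 60]]
  ]
}}

```text
clock: 3.45
ee_pos: [0.4253, -0.2344, 0.0713]
tcp_rot: [-0.65, -0.278, 0.65, -0.278]
ft_force: [1.0, -0.2, 0.3]
finger_gap: 0.0514
```

Run:
```python
from h import *
s=robot.sense();im=cams.capture("wrist");cv2.imwrite("pics/w2.png",im[:,:,::-1])
go(s,[.4249,-.2342,.071],46.5)
```

```text
tcp [ 0.4253 -0.2344  0.0713] toolx [-0. -0. -1.] tooly [ 0.724 -0.69   0.   ] toolz yaw -133.65
shift cm (present axes) [ 0.03 -0.04  0.01]  turn rx rad -0.0027 or 3.139
shift cm if after turn [ 0.03 -0.04  0.01]
```

View pics/w2.png

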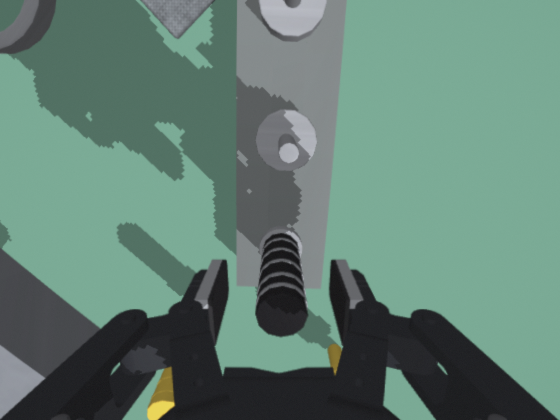

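The pin's grip (about pixel 281,310) stands between the pads with roughly equal clearance. I close on it next.

Call:
{"op": "jog_arm", "data": {
  "increments": [
    [[0, 0, 0, 0, 0, 0, 0], [0, 0, 0, 0, 0, 0, 0], [0, 0, 0, 0, 0, 0, 0], [0, 0, 0, 0, 0, 0, 0], [0, 0, 0, 0, 0, 0, 0], [0, 0, 0, 0, 0, 0, 0], [0, 0, 0, 0, 0, 0, 0], [0, 0, 0, 0, 0, 0, 0]]
  ]
}}

```text
clock: 4.17
ee_pos: [0.4256, -0.2345, 0.0721]
tcp_rot: [0.65, 0.278, -0.65, 0.278]
ft_force: [-1.5, 0.3, 5.9]
finger_gap: 0.0207
```

Run:
```python
from h import *
s=robot.sense();print(s["finger_gap"],s["ft_force"]);im=cams.capture("wrist");cv2.imwrite("pics/w3.png",im[:,:,::-1])
```

```text
0.020749414809468538 [-1.51049988  0.30541171  5.92052956]
```

View pics/w3.png

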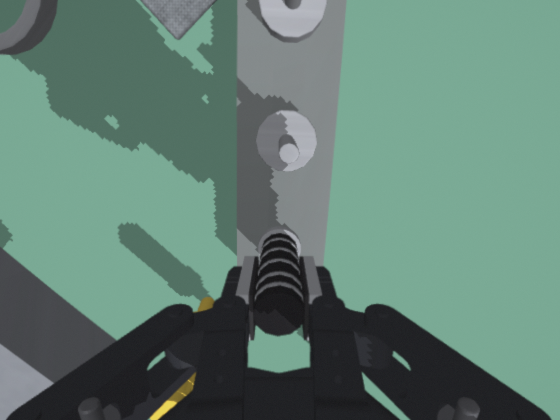

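Call:
{"op": "jog_arm", "data": {
  "increments": [
    [[0, 0, 0, -0.5, 0, 0, 0], [0, 0, 0, -1, 0, 0, 0], [0, 0, 0, -1.5, 0, 0, 0], [0, 0, 0, -2, 0, 0, 0], [0, 0, 0, -2, 0, 0, 0], [0, 0, 0, -2, 0, 0, 0], [0, 0, 0, -2, 0, 0, 0], [0, 0, 0, -2, 0, 0, 0], [0, 0, 0, -1.5, 0, 0, 0], [0, 0, 0, -0.5, 0, 0, 0], [0, 0, 0, 0, 0, 0, 0]]
  ]
}}

```text
clock: 5.13
ee_pos: [0.4255, -0.2343, 0.2222]
tcp_rot: [0.651, 0.278, -0.65, 0.278]
ft_force: [-0.1, -0.5, -0.7]
finger_gap: 0.0203
```

Run:
```python
from h import *
s=robot.sense();print(s["finger_gap"],s["ft_force"]);im=cams.capture("wrist");cv2.imwrite("pics/w4.png",im[:,:,::-1])
go(s,[.47,.0713,.222],-193)
```

```text
0.020300307987761394 [-0.09324981 -0.54615984 -0.65040352]
tcp [ 0.4255 -0.2343  0.2222] toolx [ 0.002 -0.    -1.   ] tooly [ 0.723 -0.691  0.002] toolz yaw -133.71
shift cm (present axes) [ 2.000e-02 -1.790e+01 -2.516e+01]  turn rx rad 1.0349 or -2.107
shift cm if after turn [ 2.000e-02 -3.078e+01  2.540e+00]
```

View pics/w4.png

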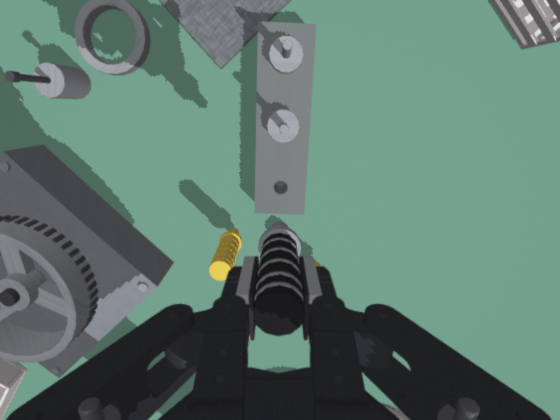

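Call:
{"op": "jog_arm", "data": {
  "increments": [
    [[0, 0, 0, 0, -0.6, -1.4, 0], [0, 0, 0, 0, -1.2, -2.75, 0], [0, 0, 0, 0, -1.2, -2.75, 0], [0, 0, 0, 0, -1.2, -2.75, 0], [0, 0, 0, 0, -1.2, -2.75, 0], [0, 0, 0, 0, -1.2, -2.75, 0], [0, 0, 0, 0, -1.2, -2.75, 0], [0, 0, 0, 0, -1.2, -2.75, 0], [0, 0, 0, 0, -1.2, -2.75, 0], [0, 0, 0, 0, -1.2, -2.75, 0], [0, 0, 0, 0, -1.2, -2.75, 0], [0, 0, 0, 0, -1.2, -2.75, 0], [0, 0, 0, 0, -1.2, -2.75, 0], [0, 0, 0, 0, -1.2, -2.75, 0], [0, 0, 0, 0, -1, -1.75, 0], [0, 0, 0, 0, 0, 0, 0]]
  ]
}}

```text
clock: 6.52
ee_pos: [0.5692, 0.1691, 0.218]
tcp_rot: [-0.648, -0.279, 0.651, -0.279]
ft_force: [-0.4, -0.1, -1.7]
finger_gap: 0.0209
```

Call:
{"op": "jog_arm", "data": {
  "increments": [
    [[0.05, 0, 0, 0, 0, 0, 0], [0.1, 0, 0, 0, 0, 0, 0], [0.1, 0, 0, 0, 0, 0, 0], [0.1, 0, 0, 0, 0, 0, 0], [0.1, 0, 0, 0, 0, 0, 0], [0.1, 0, 0, 0, 0, 0, 0], [0.1, 0, 0, 0, 0, 0, 0], [0.1, 0, 0, 0, 0, 0, 0], [0.1, 0, 0, 0, 0, 0, 0], [0.1, 0, 0, 0, 0, 0, 0], [0.085, 0, 0, 0, 0, 0, 0], [0, 0, 0, 0, 0, 0, 0]]
  ]
}}

```text
clock: 7.52
ee_pos: [0.5688, 0.1652, 0.2196]
tcp_rot: [-0.701, 0.082, 0.703, 0.081]
ft_force: [0.0, 0.1, -0.4]
finger_gap: 0.0202
```

Run:
```python
from h import *
s=robot.sense();print(s["clock"],s["finger_gap"],s["ft_force"],s["joint_positions"].round(2));im=cams.capture("wrist");cv2.imwrite("pics/w5.png",im[:,:,::-1])
go(s,[.556,.0915,.222],-193)
c=cam("wrist",s)
print(proj(c,[[.546,.0436,.091],[.556,.0915,.077],[.5635,.1205,.105],[.6305,.042,.105]]).round(1))
crop("pics/w5.png",180,0,480,220,2.6,"pics/w5a.png")
```

```text
7.5167 0.020198767264123785 [ 0.03217224  0.08485179 -0.41075192] [ 0.55  0.34  0.2  -0.   -1.43 -0.78]
tcp [0.5688 0.1652 0.2196] toolx [-0.003 -0.001 -1.   ] tooly [-0.228 -0.974  0.002] toolz yaw 166.8
shift cm (present axes) [-0.23  7.46 -0.44]  turn rx rad -0.0034 or 3.138
shift cm if after turn [-0.23  7.47 -0.41]
[[271.4  50.7]
 [273.4 113.9]
 [272.3 152.3]
 [164.1  73.5]]
```

View pics/w5.png

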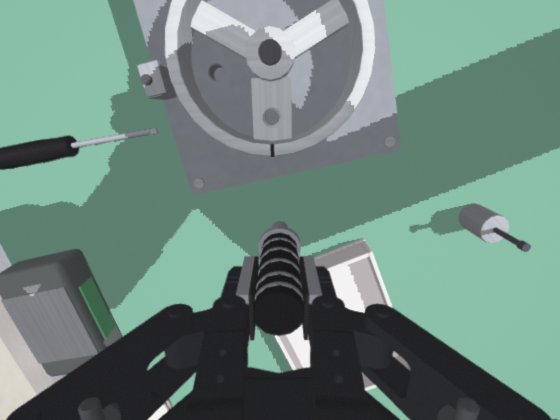

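View pics/w5a.png

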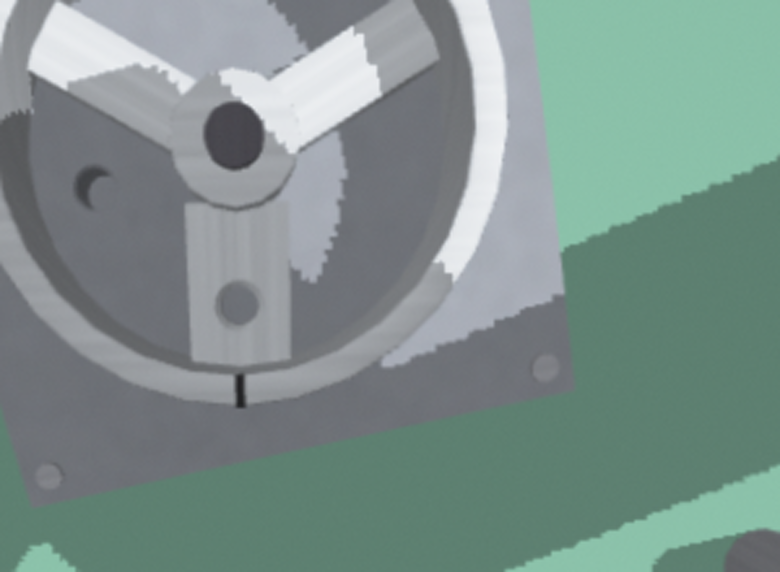

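Run:
```python
from h import *
crop("pics/w5.png",240,85,310,165,7,"pics/w5b.png")
crop("pics/w5.png",130,50,180,110,8,"pics/w5c.png")
```

```text
(no output)
```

View pics/w5b.png

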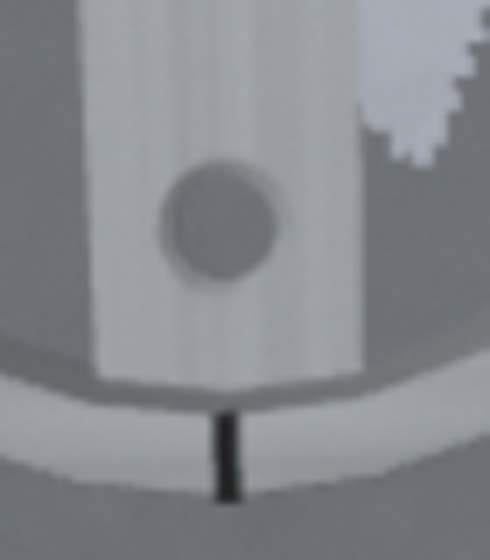

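View pics/w5c.png

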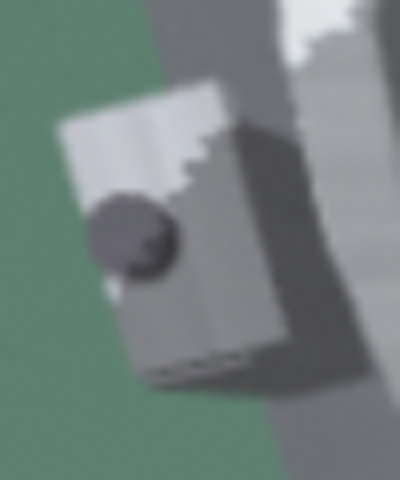

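```bash
python3 - <<'E'
from h import *
s=robot.sense();c=cam("wrist",s)
for n,uv,z in[("hole",(271.2,116.5),.077),("mark",(272.2,155.9),.105),("markin",(271.8,143.4),.105),("pointer",(161.9,75.8),.105),("bore",(216.8,71.8),.060),("bolt",(180+234/2.6,134/2.6),.099)]:
    P=onz(c,[uv],z)[0];o=np.array([.546,.0436]);d=P[:2]-o;print(n,P.round(4),np.hypot(*d).round(4),np.degrees(np.arctan2(d[1],d[0])).round(1))
# held pin tip/top
print(proj(c,[s["ee_pos"]+R.from_quat(s["tcp_rot"]).apply([ -.035,0,0]),s["ee_pos"]+R.from_quat(s["tcp_rot"]).apply([.066,0,0])]))
E
python3 -c "
from h import *
crop('pics/w5.png',230,200,330,340,4,'pics/w5d.png')"
```

```text
hole [0.5589 0.0933 0.077 ] 0.0514 75.5
mark [0.5646 0.1235 0.105 ] 0.082 76.9
markin [0.5626 0.1135 0.105 ] 0.0718 76.7
pointer [0.6335 0.0435 0.105 ] 0.0875 -0.0
bore [0.598  0.0444 0.06  ] 0.0521 0.9
bolt [0.548  0.0453 0.099 ] 0.0026 39.4
[[279.15684558 311.21550704]
 [278.8566904  224.24872069]]
```

View pics/w5d.png

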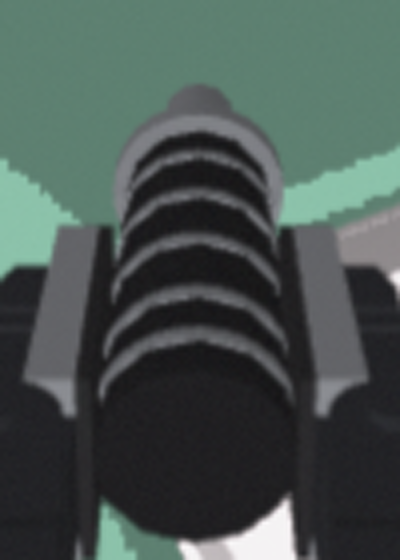

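Run:
```python
from h import *
go(robot.sense(),[.5589,.0933,.153],-193)
```

```text
tcp [0.5689 0.1653 0.2199] toolx [-0.002 -0.001 -1.   ] tooly [-0.224 -0.975  0.001] toolz yaw 167.07
shift cm (present axes) [ 6.69  7.23 -0.65]  turn rx rad 0.0012 or -3.14
shift cm if after turn [ 6.69  7.23 -0.66]
```

Call:
{"op": "jog_arm", "data": {
  "increments": [
    [[0, 0, 0, 0, 1, -0.05, 0], [0, 0, 0, 0, 1.5, -0.15, 0], [0, 0, 0, 0, 1.5, -0.15, 0], [0, 0, 0, 0, 1.5, -0.15, 0], [0, 0, 0, 0, 1.23, -0.1, 0], [0, 0, 0, 0.5, 0.5, -0.05, 0], [0, 0, 0, 1, 0, 0, 0], [0, 0, 0, 1.5, 0, 0, 0], [0, 0, 0, 1.5, 0, 0, 0], [0, 0, 0, 1, 0, 0, 0], [0, 0, 0, 0.7, 0, 0, 0], [0, 0, 0, 0.5, 0, 0, 0], [0, 0, 0, 0, 0, 0, 0], [0, 0, 0, 0, 0, 0, 0]]
  ]
}}

```text
clock: 8.73
ee_pos: [0.5598, 0.094, 0.1545]
tcp_rot: [0.703, -0.08, -0.702, -0.08]
ft_force: [-0.4, -0.1, 0.5]
finger_gap: 0.0207
```

Run:
```python
from h import *
s=robot.sense();print(s["clock"],s["finger_gap"],s["ft_force"]);im=cams.capture("wrist");cv2.imwrite("pics/w6.png",im[:,:,::-1])
im=cams.capture("side");cv2.imwrite("pics/s6.png",im[:,:,::-1])
go(s,[.5589,.0933,.153],-193)
c=cam("wrist",s)
print(proj(c,[[.5589,.0933,.077]]),proj(c,s["ee_pos"]+R.from_quat(s["tcp_rot"]).apply([.066,0,0])))
crop("pics/w6.png",210,120,350,240,5,"pics/w6a.png")
crop("pics/s6.png",210,110,330,250,5,"pics/s6a.png")
```

```text
8.7333 0.020657854650739025 [-0.4429099  -0.13917949  0.48874509]
tcp [0.5598 0.094  0.1545] toolx [ 0. -0. -1.] tooly [-0.225 -0.974  0.   ] toolz yaw 167.01
shift cm (present axes) [0.15 0.09 0.08]  turn rx rad 0.0002 or -3.141
shift cm if after turn [0.15 0.09 0.08]
[[279.89669787 217.69131486]] [[278.85983252 224.24736377]]
```

View pics/w6a.png

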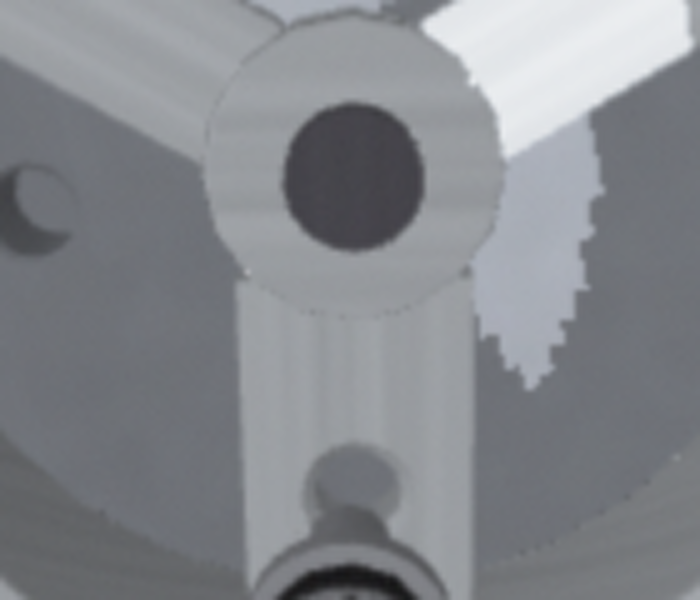

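View pics/s6a.png

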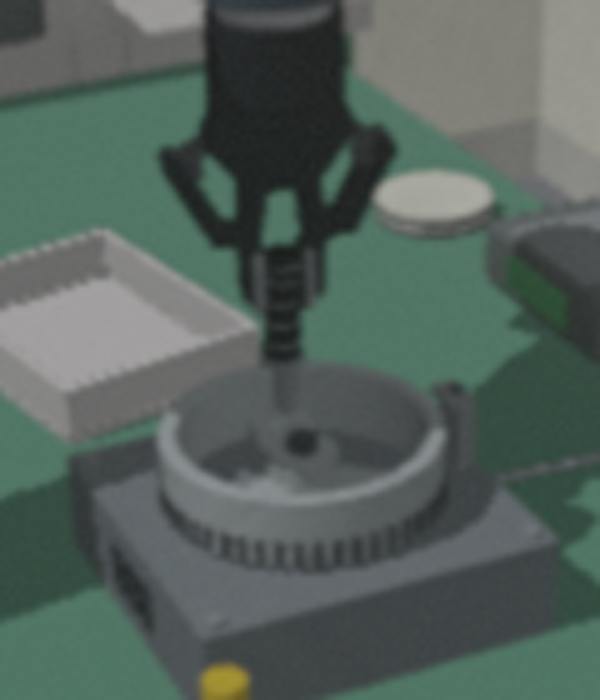

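Call:
{"op": "jog_arm", "data": {
  "increments": [
    [[0, 0, 0, 0, 0.09, 0.08, 0], [0, 0, 0, 0.3, 0, 0, 0], [0, 0, 0, 0.3, 0, 0, 0], [0, 0, 0, 0.3, 0, 0, 0], [0, 0, 0, 0.2, 0, 0, 0], [0, 0, 0, 0.2, 0, 0, 0], [0, 0, 0, 0.2, 0, 0, 0]]
  ]
}}

```text
clock: 9.42
ee_pos: [0.5584, 0.0929, 0.1391]
tcp_rot: [-0.702, 0.08, 0.703, 0.08]
ft_force: [-1.0, -1.1, 0.4]
finger_gap: 0.0206
```

Run:
```python
from h import *
s=robot.sense();print(s["clock"],s["finger_gap"],s["ft_force"]);im=cams.capture("wrist");cv2.imwrite("pics/w7.png",im[:,:,::-1])
go(s,[.5589,.0933,.128],-193)
crop("pics/w7.png",210,120,350,240,5,"pics/w7a.png")
```

```text
9.4167 0.020610080748121106 [-0.95013248 -1.10915436  0.414991  ]
tcp [0.5584 0.0929 0.1391] toolx [-0.001 -0.001 -1.   ] tooly [-0.225 -0.974  0.001] toolz yaw 167.0
shift cm (present axes) [ 1.11 -0.05 -0.04]  turn rx rad -0.0001 or 3.142
shift cm if after turn [ 1.11 -0.05 -0.04]
```

View pics/w7a.png

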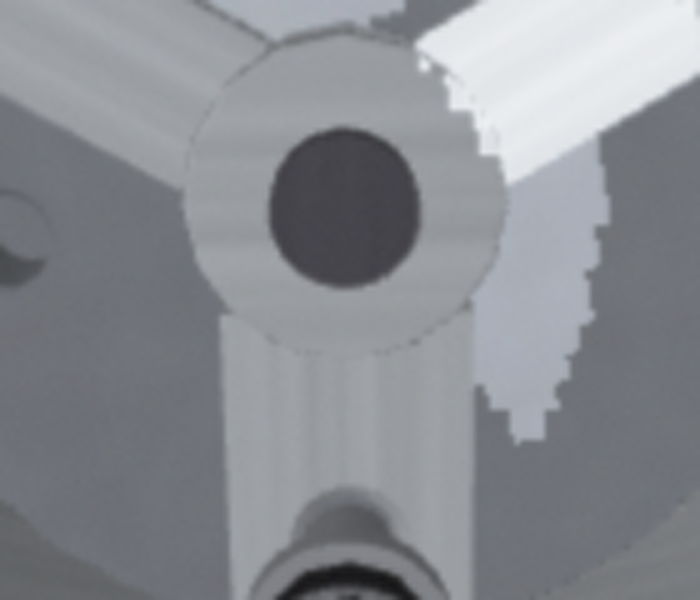

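Call:
{"op": "jog_arm", "data": {
  "increments": [
    [[0, 0, 0, 0.2, -0.02, -0.02, 0], [0, 0, 0, 0.2, 0, 0, 0], [0, 0, 0, 0.2, 0, 0, 0], [0, 0, 0, 0, 0, 0, 0]]
  ]
}}

```text
clock: 9.8
ee_pos: [0.5585, 0.093, 0.1327]
tcp_rot: [-0.702, 0.08, 0.703, 0.08]
ft_force: [-0.6, -2.3, -2.0]
finger_gap: 0.0205
```

Call:
{"op": "jog_arm", "data": {
  "increments": [
    [[0, 0, 0, 0.2, 0, 0, 0], [0, 0, 0, 0.2, 0, 0, 0], [0, 0, 0, 0, 0, 0, 0]]
  ]
}}

```text
clock: 10.05
ee_pos: [0.5585, 0.0931, 0.1288]
tcp_rot: [-0.702, 0.08, 0.703, 0.08]
ft_force: [-1.8, -2.5, -0.7]
finger_gap: 0.0206
```

Run:
```python
from h import *
s=robot.sense();print(s["clock"],s["finger_gap"],s["ft_force"]);im=cams.capture("wrist");cv2.imwrite("pics/w8.png",im[:,:,::-1])
go(s,[.5589,.0933,.128],-193)
crop("pics/w8.png",200,120,360,340,2.7,"pics/w8a.png")
```

```text
10.05 0.02064988664735851 [-1.80589352 -2.46685917 -0.70230322]
tcp [0.5585 0.0931 0.1288] toolx [-0.001 -0.001 -1.   ] tooly [-0.225 -0.974  0.001] toolz yaw 166.99
shift cm (present axes) [ 0.08 -0.03 -0.03]  turn rx rad -0.0002 or 3.141
shift cm if after turn [ 0.08 -0.03 -0.03]
```

View pics/w8a.png

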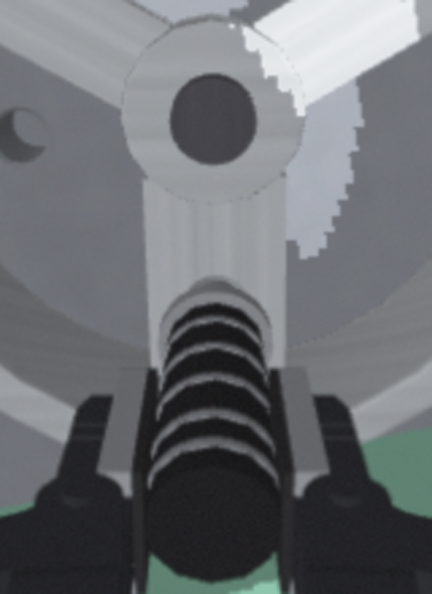

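Call:
{"op": "jog_arm", "data": {
  "increments": [
    [[0, 0, 0, 0.1, 0.03, 0.01, 0], [0, 0, 0, 0.1, 0, 0, 0], [0, 0, 0, 0, 0, 0, 0]]
  ]
}}

```text
clock: 10.35
ee_pos: [0.5586, 0.093, 0.1272]
tcp_rot: [-0.702, 0.08, 0.703, 0.08]
ft_force: [-3.2, -2.1, 0.6]
finger_gap: 0.0203
```

Call:
{"op": "jog_arm", "data": {
  "increments": [
    [[0, 0, 0, 0, 0, 0, 30], [0, 0, 0, 0, 0, 0, 40], [0, 0, 0, 0, 0, 0, 50], [0, 0, 0, 0, 0, 0, 60], [0, 0, 0, 0, 0, 0, 60], [0, 0, 0, 0, 0, 0, 60]]
  ]
}}

```text
clock: 10.85
ee_pos: [0.5589, 0.0933, 0.1274]
tcp_rot: [0.703, -0.08, -0.702, -0.08]
ft_force: [0.6, 0.7, -0.9]
finger_gap: 0.0512
```

Run:
```python
from h import *
s=robot.sense();print(s["clock"],s["finger_gap"],s["ft_force"]);im=cams.capture("wrist");cv2.imwrite("pics/w9.png",im[:,:,::-1])
im=cams.capture("side");cv2.imwrite("pics/s9.png",im[:,:,::-1])
crop("pics/w9.png",180,120,380,380,2.2,"pics/w9a.png")
crop("pics/s9.png",210,110,330,250,4,"pics/s9a.png")
```

```text
10.85 0.05122506265250399 [ 0.59449893  0.74168862 -0.93041393]
```

View pics/w9a.png

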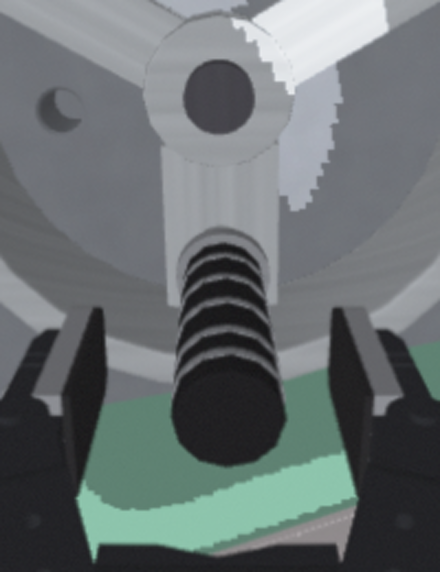

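View pics/s9a.png

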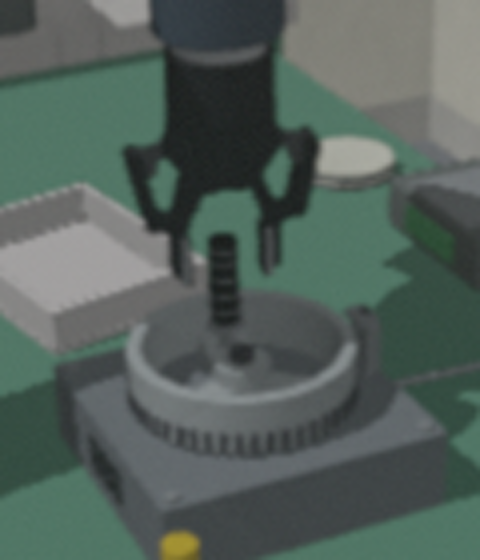

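Call:
{"op": "jog_arm", "data": {
  "increments": [
    [[0, 0, 0, -0.5, 0, 0, 60], [0, 0, 0, -1, 0, 0, 60], [0, 0, 0, -2, 0, 0, 60], [0, 0, 0, -3, 0, 0, 60], [0, 0, 0, -3, 0, 0, 60], [0, 0, 0, -1, 0, 0, 60], [-0.12, 0, 0, 0, 0, 0, 60], [-0.12, 0, 0, 0, 0, 0, 60], [-0.12, 0, 0, 0, 0, 0, 60], [-0.12, 0, 0, 0, 0, 0, 60], [-0.12, 0, 0, 0, 0, 0, 60], [-0.12, 0, 0, 0, 0, 0, 60], [-0.12, 0, 0, 0, 0, 0, 60], [-0.12, 0, 0, 0, 0, 0, 60], [-0.12, 0, 0, 0, 0, 0, 60], [-0.12, 0, 0, 0, 0, 0, 60], [-0.12, 0, 0, 0, 0, 0, 60], [-0.12, 0, 0, 0, 0, 0, 60]]
  ]
}}

```text
clock: 12.45
ee_pos: [0.5588, 0.0931, 0.2332]
tcp_rot: [0.58, 0.405, -0.579, 0.405]
ft_force: [0.4, 0.1, -1.0]
finger_gap: 0.0516
```

Call:
{"op": "jog_arm", "data": {
  "increments": [
    [[-0.12, 0, 0, 0, 0, 0, 40], [-0.12, 0, 0, 0, 0, 0, 40], [-0.12, 0, 0, 0, 0, 0, 40], [-0.12, 0, 0, 0, 0, 0, 40], [-0.12, 0, 0, 0, 0, 0, 40], [-0.12, 0, 0, 0, 0, 0, 40], [-0.12, 0, 0, 0, 0, 0, 40], [-0.12, 0, 0, 0, 0, 0, 40], [-0.12, 0, 0, 0, 0, 0, 40], [-0.12, 0, 0, 0, 0, 0, 40], [-0.12, 0, 0, 0, 0, 0, 40], [-0.12, 0, 0, 0, 0, 0, 40], [-0.12, 0, 0, 0, 0, 0, 40], [-0.12, 0, 0, 0, 0, 0, 40], [0, 0, 0, 0, 0, 0, 40]]
  ]
}}

```text
clock: 13.7
ee_pos: [0.5588, 0.0931, 0.2331]
tcp_rot: [0.086, 0.702, -0.086, 0.702]
ft_force: [0.3, 0.6, -0.4]
finger_gap: 0.0338
```

Run:
```python
from h import *
s=robot.sense();print(s["clock"],s["finger_gap"],s["ft_force"],s["joint_positions"].round(2));im=cams.capture("wrist");cv2.imwrite("pics/w10.png",im[:,:,::-1])
im=cams.capture("top");cv2.imwrite("pics/t10.png",im[:,:,::-1])
go(s,[.4748,.0609,.2],-13)
```

```text
13.7 0.03381409931335571 [ 0.27857092  0.5821361  -0.40759041] [ 0.44  0.29  0.16  0.   -1.44  2.46]
tcp [0.5588 0.0931 0.2331] toolx [ 0.001  0.    -1.   ] tooly [0.242 0.97  0.001] toolz yaw -14.0
shift cm (present axes) [ 3.3  -5.15 -7.38]  turn rx rad -0.0174 or 3.124
shift cm if after turn [ 3.3  -5.03 -7.47]
```

View pics/w10.png

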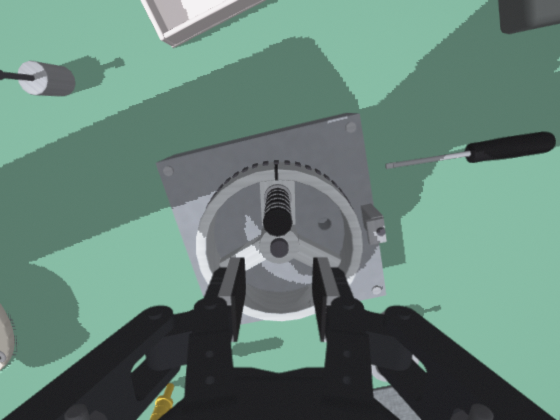

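Run:
```python
from h import *
crop("pics/w10.png",190,140,400,330,3.8,"pics/w10a.png")
```

```text
(no output)
```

View pics/w10a.png

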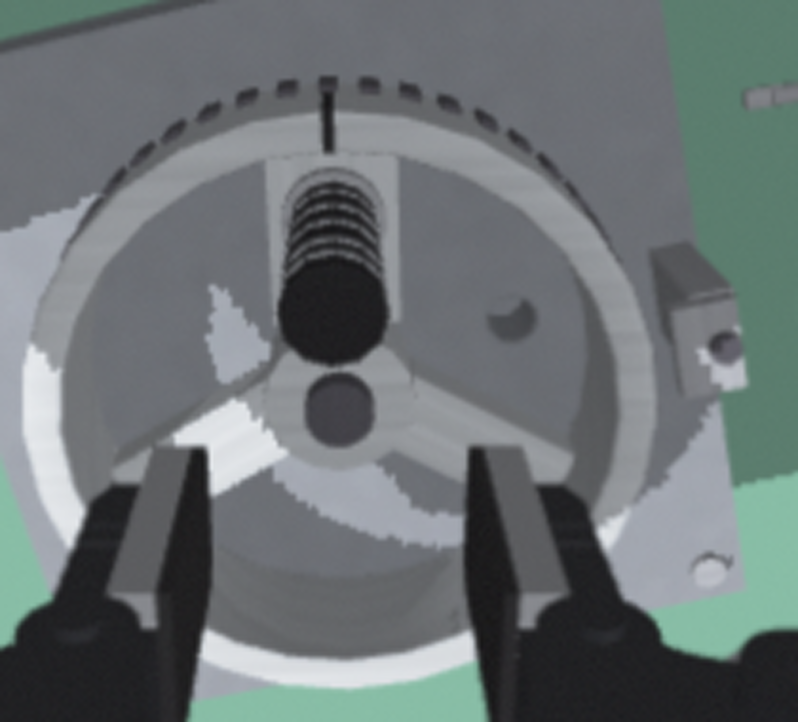

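Run:
```python
from h import *
s=robot.sense();c=cam("wrist",s)
f=lambda x,y:(190+x/3.8-.5,140+y/3.8-.5)
E=onz(c,[f(24,398),f(656,392),f(345,688),f(250,660),f(80,250),f(600,230),f(200,145)],.105)[:,:2]
A=np.c_[2*E,np.ones(len(E))];x=np.linalg.lstsq(A,(E**2).sum(1),rcond=None)[0];o=x[:2];print("axis",o,np.sqrt(x[2]+o@o))
for n,uv,z in[("bolt",f(340,410),.099),("mark",f(327,112),.105),("markin",f(329,152),.105),("bore",f(512,316),.06),("pointer",f(675,347),.105),("pintop",f(334,310),.161)]:
    P=onz(c,[uv],z)[0];d=P[:2]-o;print(n,P.round(4),np.hypot(*d).round(4),np.degrees(np.arctan2(d[1],d[0])).round(1))
```

```text
axis [0.54854657 0.04594742] 0.07844367711535072
bolt [0.5477 0.0465 0.099 ] 0.001 146.3
mark [0.5642 0.1227 0.105 ] 0.0783 78.5
markin [0.5623 0.1135 0.105 ] 0.0689 78.5
bore [0.5978 0.045  0.06  ] 0.0493 -1.1
pointer [0.6325 0.0449 0.105 ] 0.084 -0.7
pintop [0.5589 0.0952 0.161 ] 0.0503 78.2
```

Run:
```python
from h import *
go(robot.sense(),[.4746,.0611,.075],-12)
```

```text
tcp [0.5588 0.0931 0.2329] toolx [ 0.001  0.    -1.   ] tooly [0.25  0.968 0.   ] toolz yaw -14.46
shift cm (present axes) [15.78 -5.21 -7.36]  turn rx rad -0.0429 or 3.099
shift cm if after turn [15.78 -4.88 -7.58]
```

Call:
{"op": "jog_arm", "data": {
  "increments": [
    [[-0.043, 0, 0, 0, 0, 0, 40], [0, 0, 0, 0, -1.22, -1.9, 40], [0, 0, 0, 0, -1.22, -1.9, 40], [0, 0, 0, 0, -1.22, -1.9, 40], [0, 0, 0, 0, -1.22, -1.88, 40], [0, 0, 0, 1, 0, 0, 40], [0, 0, 0, 2, 0, 0, 40], [0, 0, 0, 2, 0, 0, 40], [0, 0, 0, 2, 0, 0, 40], [0, 0, 0, 1.5, 0, 0, 40], [0, 0, 0, 1.0, 0, 0, 40], [0, 0, 0, 0.5, 0, 0, 40], [0, 0, 0, 0, 0, 0, 40], [0, 0, 0, 0, 0, 0, 40]]
  ]
}}

```text
clock: 14.97
ee_pos: [0.4749, 0.0608, 0.1327]
tcp_rot: [0.073, 0.703, -0.073, 0.704]
ft_force: [-0.2, 0.3, 0.6]
finger_gap: 0.0343
```

Run:
```python
from h import *
s=robot.sense();print(s["clock"],s["finger_gap"],s["ft_force"],s["joint_positions"].round(2));im=cams.capture("wrist");cv2.imwrite("pics/w11.png",im[:,:,::-1])
go(s,[.4746,.0611,.075],-12)
```

```text
14.9667 0.03425623279196706 [-0.23570208  0.31962297  0.57414589] [ 0.46  0.17 -0.26  0.   -1.14  2.48]
tcp [0.4749 0.0608 0.1327] toolx [ 0.001 -0.    -1.   ] tooly [ 0.205  0.979 -0.   ] toolz yaw -11.84
shift cm (present axes) [ 5.77  0.02 -0.04]  turn rx rad 0.0027 or -3.139
shift cm if after turn [ 5.77  0.02 -0.04]
```

View pics/w11.png

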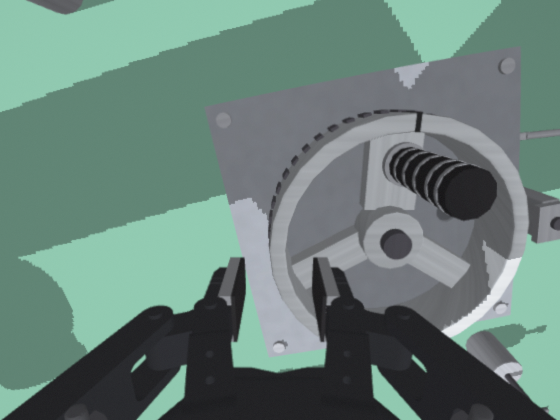

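Call:
{"op": "jog_arm", "data": {
  "increments": [
    [[0, 0, 0, 1, 0, 0, 40], [0, 0, 0, 1, 0, 0, 40], [0, 0, 0, 0.5, 0, 0, 40], [0, 0, 0, 0.3, 0, 0, 40], [0, 0, 0, 0, 0, 0, 40]]
  ]
}}

```text
clock: 15.43
ee_pos: [0.4745, 0.0607, 0.1043]
tcp_rot: [0.073, 0.703, -0.073, 0.703]
ft_force: [-0.5, -1.0, 0.9]
finger_gap: 0.0339
```

Run:
```python
from h import *
s=robot.sense();print(s["clock"],s["finger_gap"],s["ft_force"]);im=cams.capture("wrist");cv2.imwrite("pics/w12.png",im[:,:,::-1])
go(s,[.4746,.0611,.075],-12)
```

```text
15.4333 0.03390997572240559 [-0.46932398 -0.97637923  0.86075099]
tcp [0.4745 0.0607 0.1043] toolx [-0. -0. -1.] tooly [ 0.204  0.979 -0.   ] toolz yaw -11.79
shift cm (present axes) [2.93 0.04 0.  ]  turn rx rad 0.0036 or -3.138
shift cm if after turn [2.93 0.04 0.  ]
```

View pics/w12.png

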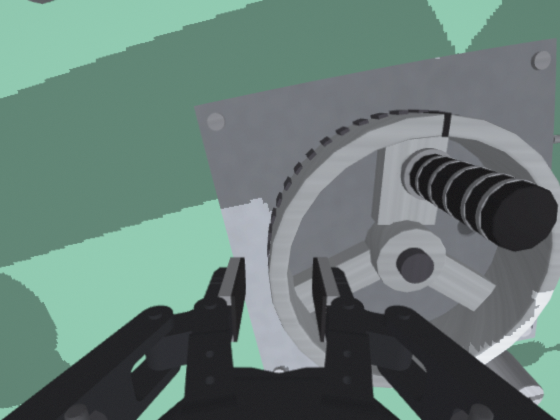

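Run:
```python
from h import *
s=robot.sense();c=cam("wrist",s);o=np.array([.548,.0455])
for a in(168,180,188,198):
    print(a,proj(c,[[*(o+.065*np.array([np.cos(np.radians(a)),np.sin(np.radians(a))])),.077]]))
P=s["ee_pos"];print(proj(c,[P,[P[0],P[1],.077]]))
```

```text
168 [[294.23648341 249.23127437]]
180 [[296.10304938 269.23254618]]
188 [[299.79369551 281.63500668]]
198 [[306.89511624 295.7535548 ]]
[[277.84535204 272.60064454]
 [277.89963752 249.57883657]]
```

Call:
{"op": "jog_arm", "data": {
  "increments": [
    [[0, 0, 0, 0.7, 0, 0, 40], [0, 0, 0, 0.7, 0, 0, 40], [0, 0, 0, 0.7, 0, 0, 40], [0, 0, 0, 0.5, 0, 0, 40], [0, 0, 0, 0.3, 0, 0, 40], [0, 0, 0, 0, 0, 0, 40], [0, 0, 0, 0, 0, 0, 25], [0, 0, 0, 0, 0, 0, 22], [0, 0, 0, 0, 0, 0, 20]]
  ]
}}

```text
clock: 16.23
ee_pos: [0.4748, 0.0609, 0.0756]
tcp_rot: [0.073, 0.703, -0.072, 0.704]
ft_force: [-0.4, 0.3, 0.0]
finger_gap: 0.0171
```

Run:
```python
from h import *
s=robot.sense();print(s["clock"],s["finger_gap"],s["ft_force"]);im=cams.capture("wrist");cv2.imwrite("pics/w13.png",im[:,:,::-1])
go(s,[.4746,.0611,.075],-12)
```

```text
16.2333 0.01705214532323848 [-0.39311719  0.27080069  0.03289851]
tcp [0.4748 0.0609 0.0756] toolx [ 0.001  0.    -1.   ] tooly [0.204 0.979 0.   ] toolz yaw -11.78
shift cm (present axes) [ 0.06  0.02 -0.02]  turn rx rad 0.0039 or -3.138
shift cm if after turn [ 0.06  0.02 -0.02]
```

View pics/w13.png

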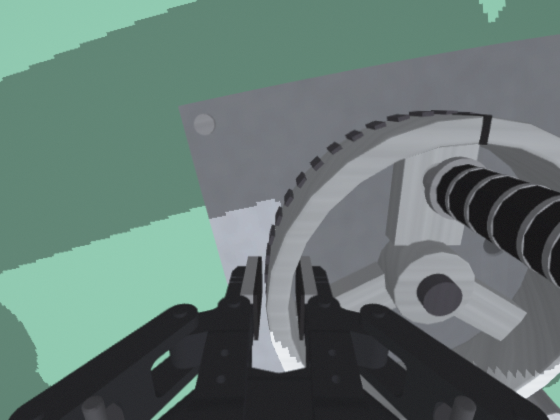

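Call:
{"op": "jog_arm", "data": {
  "increments": [
    [[0, 0, 0, 0, 0, 0, 12], [0, 0, 0, 0, 0, 0, 8], [0, 0, 0, 0, 0, 0, 0], [0, 0, 0, 0, 0, 0, 0], [0, 0, 0, 0, 0, 0, 0], [0, 0, 0, 0, 0, 0, 0]]
  ]
}}

```text
clock: 16.78
ee_pos: [0.4748, 0.0608, 0.0756]
tcp_rot: [0.073, 0.703, -0.073, 0.704]
ft_force: [-0.8, -0.4, 3.6]
finger_gap: 0.0075
```

Call:
{"op": "jog_arm", "data": {
  "increments": [
    [[0.02, 0, 0, 0, 0.15, 0.0015, 0], [0.04, 0, 0, 0, 0.3, 0.006, 0], [0.04, 0, 0, 0, 0.3, 0.006, 0], [0.04, 0, 0, 0, 0.3, 0.006, 0], [0.04, 0, 0, 0, 0.3, 0.006, 0], [0.02, 0, 0, 0, 0.15, 0.0015, 0], [0, 0, 0, 0, 0, 0, 0]]
  ]
}}

```text
clock: 17.37
ee_pos: [0.4796, 0.075, 0.0756]
tcp_rot: [0.143, 0.692, -0.143, 0.693]
ft_force: [2.0, -2.9, 4.4]
finger_gap: 0.0077
```

```bash
cat >> h.py <<'E'
def arc(s,o=(.548,.0455)):
    d=s["ee_pos"][:2]-np.array(o);Rt=R.from_quat(s["tcp_rot"]).as_matrix()
    print("t",s["clock"],"gap",s["finger_gap"].round(4),"r",np.hypot(*d).round(4),"ang",np.degrees(np.arctan2(d[1],d[0])).round(2),"yaw+180",(np.degrees(np.arctan2(Rt[1,2],Rt[0,2]))%360-180).round(2) if 0 else (np.degrees(np.arctan2(Rt[1,2],Rt[0,2]))+180).round(2),"z",s["ee_pos"][2].round(4))
    print("F tool",(Rt.T@s["ft_force"]).round(2),"M tool",(Rt.T@s["moment"]).round(3))
E
python3 - <<'E'
from h import *
s=robot.sense();arc(s)
im=cams.capture("wrist");cv2.imwrite("pics/w14.png",im[:,:,::-1])
im=cams.capture("top");cv2.imwrite("pics/t14.png",im[:,:,::-1]);crop("pics/t14.png",220,170,320,260,8,"pics/t14a.png")
E
```

```text
Traceback (most recent call last):
  File "h.py", line 42, in arc
    print("t",s["clock"],"gap",s["finger_gap"].round(4),"r",np.hypot(*d).round(4),"ang",np.degrees(np.arctan2(d[1],d[0])).round(2),"yaw+180",(np.degrees(np.arctan2(Rt[1,2],Rt[0,2]))%360-180).round(2) if 0 else (np.degrees(np.arctan2(Rt[1,2],Rt[0,2]))+180).round(2),"z",s["ee_pos"][2].round(4))
                               ^^^^^^^^^^^^^^^^^^^^^
AttributeError: 'float' object has no attribute 'round'
```

```bash
sed -i 's/s\["finger_gap"\].round(4)/round(s["finger_gap"],4)/' h.py
python3 - <<'E'
from h import *
s=robot.sense();arc(s)
im=cams.capture("wrist");cv2.imwrite("pics/w14.png",im[:,:,::-1])
im=cams.capture("top");cv2.imwrite("pics/t14.png",im[:,:,::-1]);crop("pics/t14.png",220,170,320,260,8,"pics/t14a.png")
E
```

```text
t 17.3667 gap 0.0077 r 0.0745 ang 156.64 yaw+180 156.72 z 0.0756
F tool [-4.42 -1.87  3.03] M tool [ 0.253 -0.738 -0.795]
```

View pics/w14.png

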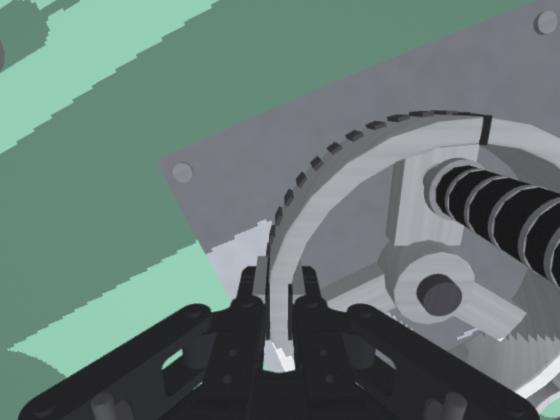

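View pics/t14a.png

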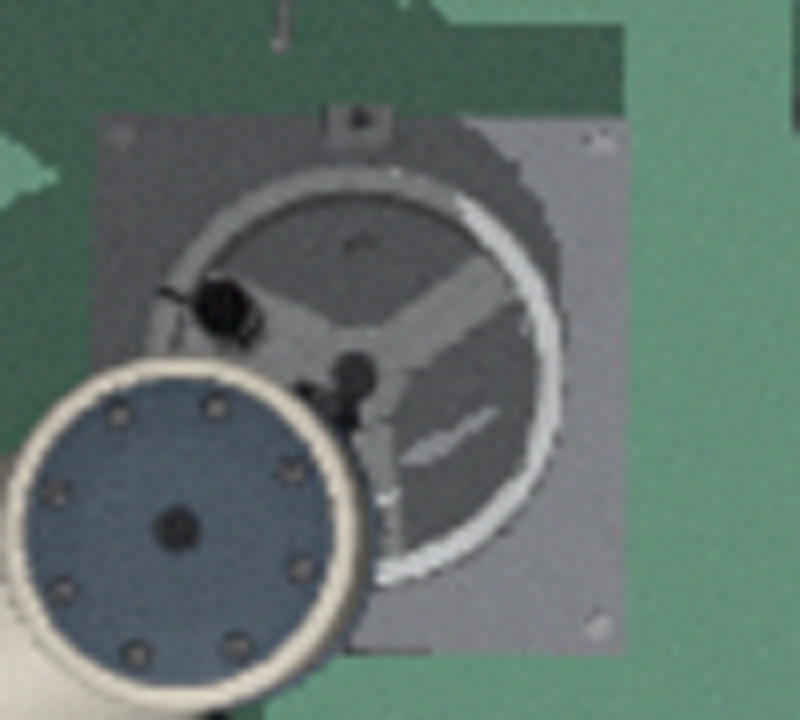

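Call:
{"op": "jog_arm", "data": {
  "increments": [
    [[0.02, 0, 0, 0, 0.15, 0.0015, 0], [0.04, 0, 0, 0, 0.3, 0.006, 0], [0.04, 0, 0, 0, 0.3, 0.006, 0], [0.04, 0, 0, 0, 0.3, 0.006, 0], [0.04, 0, 0, 0, 0.3, 0.006, 0], [0.04, 0, 0, 0, 0.3, 0.006, 0], [0.04, 0, 0, 0, 0.3, 0.006, 0], [0.04, 0, 0, 0, 0.3, 0.006, 0], [0.04, 0, 0, 0, 0.3, 0.006, 0], [0.04, 0, 0, 0, 0.3, 0.006, 0], [0.02, 0, 0, 0, 0.15, 0.0015, 0], [0, 0, 0, 0, 0, 0, 0]]
  ]
}}

```text
clock: 18.47
ee_pos: [0.4969, 0.099, 0.0757]
tcp_rot: [0.277, 0.65, -0.278, 0.651]
ft_force: [4.3, -6.4, 4.4]
finger_gap: 0.0078
```

Run:
```python
from h import *
s=robot.sense();arc(s);print(s["joint_positions"].round(2))
im=cams.capture("wrist");cv2.imwrite("pics/w15.png",im[:,:,::-1])
```

```text
t 18.4667 gap 0.0078 r 0.074 ang 133.73 yaw+180 133.77 z 0.0757
F tool [-4.35 -1.3   7.57] M tool [ 0.15  -2.267 -0.507]
[ 0.51  0.28 -0.28  0.   -1.01  1.83]
```

View pics/w15.png

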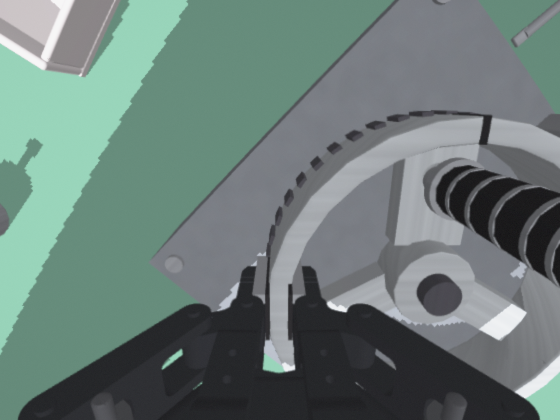

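Call:
{"op": "jog_arm", "data": {
  "increments": [
    [[0.02, 0, 0, 0, 0.15, 0.008, 0], [0.04, 0, 0, 0, 0.3, 0.014, 0], [0.04, 0, 0, 0, 0.3, 0.014, 0], [0.04, 0, 0, 0, 0.3, 0.014, 0], [0.04, 0, 0, 0, 0.3, 0.014, 0], [0.04, 0, 0, 0, 0.3, 0.014, 0], [0.04, 0, 0, 0, 0.3, 0.014, 0], [0.04, 0, 0, 0, 0.3, 0.014, 0], [0.04, 0, 0, 0, 0.3, 0.014, 0], [0.04, 0, 0, 0, 0.3, 0.014, 0], [0.04, 0, 0, 0, 0.3, 0.014, 0], [0.04, 0, 0, 0, 0.3, 0.014, 0], [0.04, 0, 0, 0, 0.3, 0.014, 0], [0.02, 0, 0, 0, 0.15, 0.008, 0], [0, 0, 0, 0, 0, 0, 0]]
  ]
}}

```text
clock: 19.77
ee_pos: [0.5306, 0.1168, 0.0756]
tcp_rot: [0.435, 0.557, -0.436, 0.557]
ft_force: [0.7, -4.7, 6.0]
finger_gap: 0.0075
```

Run:
```python
from h import *
s=robot.sense();arc(s,(.548,.044));print(s["joint_positions"].round(2))
im=cams.capture("wrist");cv2.imwrite("pics/w16.png",im[:,:,::-1])
im=cams.capture("side");cv2.imwrite("pics/s16.png",im[:,:,::-1]);crop("pics/s16.png",210,110,330,250,4,"pics/s16a.png")
```

```text
t 19.7667 gap 0.0075 r 0.0748 ang 103.48 yaw+180 103.96 z 0.0756
F tool [-6.03 -0.42  4.73] M tool [ 0.132 -1.512 -0.143]
[ 0.51  0.34 -0.19  0.   -1.04  1.31]
```

View pics/w16.png

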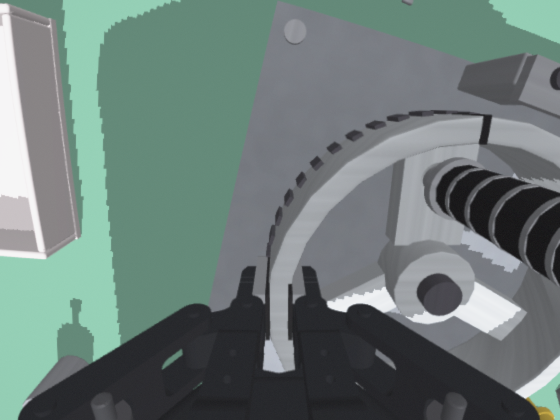

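View pics/s16a.png

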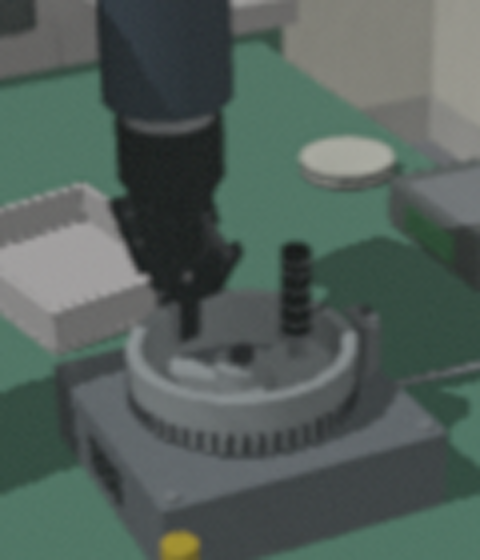

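Call:
{"op": "jog_arm", "data": {
  "increments": [
    [[0.0175, 0, 0, 0, 0.131, 0.015, 0], [0.0175, 0, 0, 0, 0.131, 0.015, 0], [0.0175, 0, 0, 0, 0.131, 0.01, 0], [0, 0, 0, 0, 0, 0, 0]]
  ]
}}

```text
clock: 20.2
ee_pos: [0.5343, 0.1175, 0.0756]
tcp_rot: [0.45, 0.545, -0.45, 0.546]
ft_force: [0.1, -3.5, 6.9]
finger_gap: 0.0078
```

```bash
cat > step.py <<'E'
from h import *
import sys
s=robot.sense();arc(s,(.548,.044))
im=cams.capture("wrist")[:,:,::-1];n=sys.argv[1];cv2.imwrite(f"pics/w{n}.png",im)
ref=cv2.imread("pics/w16.png")
d=cv2.absdiff(im,ref)[150:280,430:560].mean();print("pin region diff",d.round(2),"rim",cv2.absdiff(im,ref)[110:150,400:500].mean().round(2))
crop(f"pics/w{n}.png",380,80,560,300,2.2,f"pics/w{n}a.png")
E
python3 step.py 17
```

```text
t 20.2 gap 0.0078 r 0.0748 ang 100.55 yaw+180 100.97 z 0.0756
F tool [-6.88 -0.6   3.44] M tool [ 0.109 -1.152 -0.193]
pin region diff 6.26 rim 1.7
```

View pics/w17a.png

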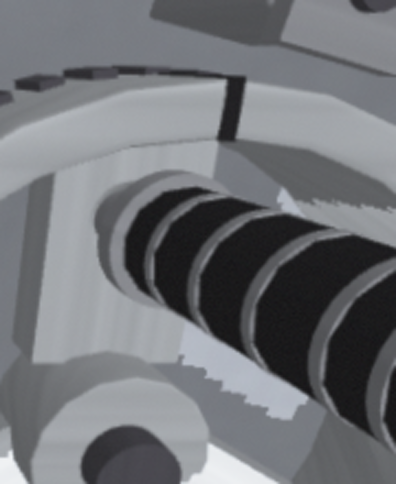

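Call:
{"op": "jog_arm", "data": {
  "increments": [
    [[0.0117, 0, 0, 0, 0.0875, 0.007, 0], [0.0117, 0, 0, 0, 0.0875, 0.007, 0], [0.0117, 0, 0, 0, 0.0875, 0.007, 0], [0, 0, 0, 0, 0, 0, 0]]
  ]
}}

```text
clock: 20.58
ee_pos: [0.5368, 0.1179, 0.0757]
tcp_rot: [0.459, 0.538, -0.459, 0.538]
ft_force: [0.4, -2.4, 7.4]
finger_gap: 0.0074
```

```bash
python3 step.py 18
```

```text
t 20.5833 gap 0.0074 r 0.0748 ang 98.62 yaw+180 98.98 z 0.0757
F tool [-7.36  0.02  2.41] M tool [ 0.05  -0.939 -0.218]
pin region diff 16.13 rim 2.97
```

Call:
{"op": "jog_arm", "data": {
  "increments": [
    [[0.009, 0, 0, 0, 0.0675, 0.006, 0], [0.009, 0, 0, 0, 0.0675, 0.006, 0], [0, 0, 0, 0, 0, 0, 0]]
  ]
}}

```text
clock: 20.88
ee_pos: [0.5381, 0.1181, 0.0756]
tcp_rot: [0.464, 0.533, -0.464, 0.533]
ft_force: [-1.1, -3.7, 6.5]
finger_gap: 0.0075
```

```bash
python3 step.py 19
```

```text
t 20.8833 gap 0.0075 r 0.0747 ang 97.63 yaw+180 97.96 z 0.0756
F tool [-6.5  -1.55  3.47] M tool [ 0.053 -0.848 -0.326]
pin region diff 27.07 rim 3.37
```

Call:
{"op": "jog_arm", "data": {
  "increments": [
    [[0.009, 0, 0, 0, 0.0675, 0.006, 0], [0.009, 0, 0, 0, 0.0675, 0.006, 0], [0, 0, 0, 0, 0, 0, 0]]
  ]
}}

```text
clock: 21.18
ee_pos: [0.5394, 0.1182, 0.0757]
tcp_rot: [0.469, 0.529, -0.469, 0.529]
ft_force: [-0.7, -2.1, 6.5]
finger_gap: 0.0073
```

```bash
python3 step.py 20
```

```text
t 21.1833 gap 0.0073 r 0.0747 ang 96.58 yaw+180 96.92 z 0.0757
F tool [-6.45 -0.91  2.03] M tool [ 0.069 -0.741 -0.251]
pin region diff 27.67 rim 3.06
```

Pin region changed a lot between 98 and 19; I look.

Run:
```python
import cv2,numpy as np
cv2.imwrite("pics/cmp.png",np.hstack([cv2.resize(cv2.imread(f"pics/w{i}.png")[80:320,360:560],None,fx=1.3,fy=1.6) for i in(18,19,20)]))
```

```text
(no output)
```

View pics/cmp.png

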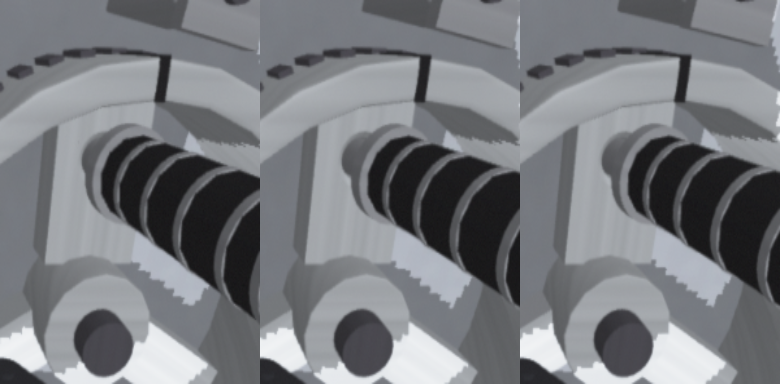

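Call:
{"op": "jog_arm", "data": {
  "increments": [
    [[0.009, 0, 0, 0, 0.0675, 0.005, 0], [0.009, 0, 0, 0, 0.0675, 0.005, 0], [0, 0, 0, 0, 0, 0, 0]]
  ]
}}

```text
clock: 21.48
ee_pos: [0.5408, 0.1184, 0.0757]
tcp_rot: [0.474, 0.525, -0.474, 0.525]
ft_force: [-0.8, -2.3, 7.3]
finger_gap: 0.0076
```

```bash
python3 step.py 21
```

```text
t 21.4833 gap 0.0076 r 0.0747 ang 95.53 yaw+180 95.89 z 0.0757
F tool [-7.34 -0.99  2.25] M tool [ 0.121 -0.601 -0.286]
pin region diff 28.42 rim 2.84
```

Call:
{"op": "jog_arm", "data": {
  "increments": [
    [[0.009, 0, 0, 0, 0.0675, 0.005, 0], [0.009, 0, 0, 0, 0.0675, 0.005, 0], [0, 0, 0, 0, 0, 0, 0]]
  ]
}}

```text
clock: 21.78
ee_pos: [0.5421, 0.1185, 0.0757]
tcp_rot: [0.478, 0.521, -0.478, 0.521]
ft_force: [-0.6, -1.1, 6.1]
finger_gap: 0.0074
```

```bash
python3 step.py 22;  python3 - <<'E'
import cv2,numpy as np
cv2.imwrite("pics/cmp2.png",np.hstack([cv2.resize(cv2.imread(f"pics/w{i}.png")[80:320,360:560],None,fx=1.3,fy=1.6) for i in(20,21,22)]))
E
```

```text
t 21.7833 gap 0.0074 r 0.0747 ang 94.49 yaw+180 94.86 z 0.0757
F tool [-6.11 -0.71  1.06] M tool [ 0.065 -0.555 -0.271]
pin region diff 28.94 rim 2.76
```

View pics/cmp2.png

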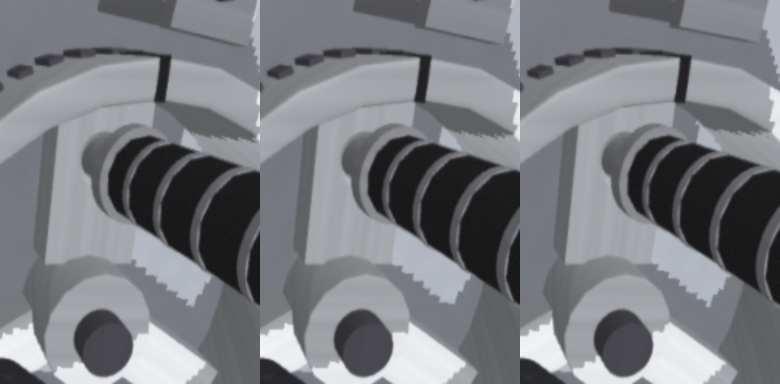

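Mark near 5°, the pin still rides. Continuing in 1° steps.

Call:
{"op": "jog_arm", "data": {
  "increments": [
    [[0.009, 0, 0, 0, 0.0675, 0.004, 0], [0.009, 0, 0, 0, 0.0675, 0.004, 0], [0, 0, 0, 0, 0, 0, 0]]
  ]
}}

```text
clock: 22.08
ee_pos: [0.5435, 0.1186, 0.0757]
tcp_rot: [0.483, 0.517, -0.483, 0.516]
ft_force: [-0.6, -0.7, 7.1]
finger_gap: 0.0077
```

```bash
python3 step.py 23
```

```text
t 22.0833 gap 0.0077 r 0.0747 ang 93.46 yaw+180 93.83 z 0.0757
F tool [-7.14 -0.65  0.61] M tool [ 0.072 -0.545 -0.317]
pin region diff 29.85 rim 2.75
```

Call:
{"op": "jog_arm", "data": {
  "increments": [
    [[0.009, 0, 0, 0, 0.0675, 0.004, 0], [0.009, 0, 0, 0, 0.0675, 0.004, 0], [0, 0, 0, 0, 0, 0, 0]]
  ]
}}

```text
clock: 22.38
ee_pos: [0.5448, 0.1186, 0.0757]
tcp_rot: [0.488, 0.512, -0.488, 0.512]
ft_force: [-0.4, -0.8, 7.2]
finger_gap: 0.0076
```

```bash
python3 step.py 24;  python3 - <<'E'
import cv2,numpy as np
cv2.imwrite("pics/cmp3.png",np.hstack([cv2.resize(cv2.imread(f"pics/w{i}.png")[80:320,360:560],None,fx=1.3,fy=1.6) for i in(22,23,24)]))
E
```

```text
t 22.3833 gap 0.0076 r 0.0747 ang 92.44 yaw+180 92.8 z 0.0757
F tool [-7.17 -0.46  0.8 ] M tool [ 0.072 -0.46  -0.297]
pin region diff 30.29 rim 2.73
```

View pics/cmp3.png

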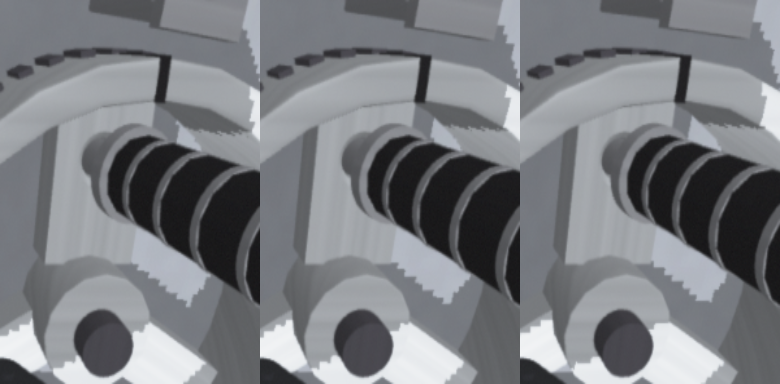

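Call:
{"op": "jog_arm", "data": {
  "increments": [
    [[0.009, 0, 0, 0, 0.0675, 0.002, 0], [0.009, 0, 0, 0, 0.0675, 0.002, 0], [0, 0, 0, 0, 0, 0, 0]]
  ]
}}

```text
clock: 22.68
ee_pos: [0.5462, 0.1186, 0.0757]
tcp_rot: [0.492, 0.508, -0.492, 0.508]
ft_force: [-1.2, -0.7, 5.6]
finger_gap: 0.0077
```

```bash
python3 step.py 25
```

```text
t 22.6833 gap 0.0077 r 0.0747 ang 91.4 yaw+180 91.76 z 0.0757
F tool [-5.6  -1.24  0.63] M tool [ 0.103 -0.447 -0.34 ]
pin region diff 30.85 rim 2.66
```

Call:
{"op": "jog_arm", "data": {
  "increments": [
    [[0.009, 0, 0, 0, 0.0675, 0.002, 0], [0.009, 0, 0, 0, 0.0675, 0.002, 0], [0, 0, 0, 0, 0, 0, 0]]
  ]
}}

```text
clock: 22.98
ee_pos: [0.5475, 0.1187, 0.0757]
tcp_rot: [0.497, 0.503, -0.497, 0.503]
ft_force: [-0.8, -1.8, 7.9]
finger_gap: 0.0079
```

```bash
python3 step.py 26;  python3 - <<'E'
import cv2,numpy as np
cv2.imwrite("pics/cmp4.png",np.hstack([cv2.resize(cv2.imread(f"pics/w{i}.png")[80:320,360:560],None,fx=1.3,fy=1.6) for i in(24,25,26)]))
E
```

```text
t 22.9833 gap 0.0079 r 0.0747 ang 90.38 yaw+180 90.73 z 0.0757
F tool [-7.92 -0.77  1.77] M tool [ 0.119 -0.42  -0.3  ]
pin region diff 21.39 rim 2.35
```

View pics/cmp4.png

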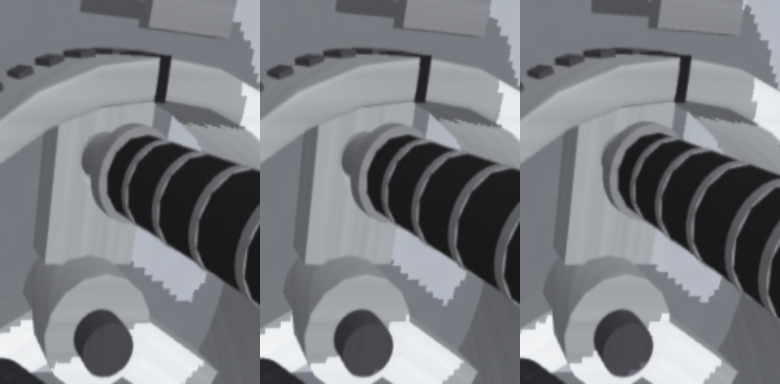

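Call:
{"op": "jog_arm", "data": {
  "increments": [
    [[0.005, 0, 0, 0, 0.0375, 0.001, 0], [0.005, 0, 0, 0, 0.0375, 0.001, 0], [0, 0, 0, 0, 0, 0, 0]]
  ]
}}

```text
clock: 23.28
ee_pos: [0.5482, 0.1187, 0.0757]
tcp_rot: [0.499, 0.501, -0.499, 0.501]
ft_force: [-2.1, -0.7, 7.3]
finger_gap: 0.0079
```

```bash
python3 step.py 27;  python3 - <<'E'
import cv2,numpy as np
cv2.imwrite("pics/cmp5.png",np.hstack([cv2.resize(cv2.imread(f"pics/w{i}.png")[80:320,360:560],None,fx=1.3,fy=1.6) for i in(25,26,27)]))
E
```

```text
t 23.2833 gap 0.0079 r 0.0747 ang 89.85 yaw+180 90.17 z 0.0757
F tool [-7.26 -2.14  0.7 ] M tool [ 0.017 -0.416 -0.405]
pin region diff 23.55 rim 3.37
```

View pics/cmp5.png

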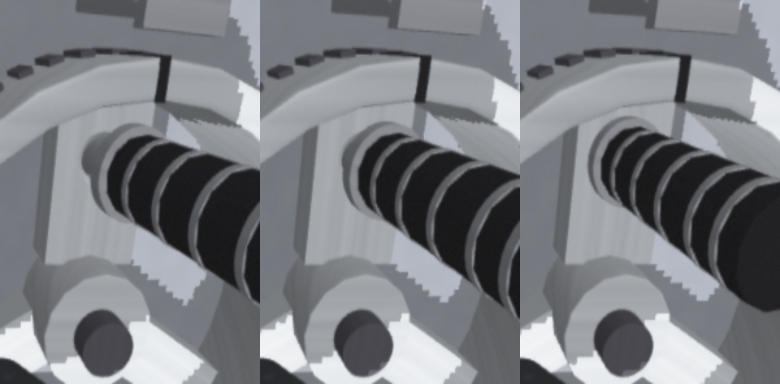

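Call:
{"op": "jog_arm", "data": {
  "increments": [
    [[0, 0, 0, 0, 0, 0, 0], [0, 0, 0, 0, 0, 0, 0]]
  ]
}}

```text
clock: 23.5
ee_pos: [0.5482, 0.1186, 0.0756]
tcp_rot: [0.499, 0.501, -0.499, 0.501]
ft_force: [-1.7, -1.1, 6.4]
finger_gap: 0.0079
```

```bash
python3 step.py 28;  python3 - <<'E'
from h import *
im=cams.capture("side");cv2.imwrite("pics/s28.png",im[:,:,::-1]);crop("pics/s28.png",230,140,320,230,6,"pics/s28a.png")
E
```

```text
t 23.5 gap 0.0079 r 0.0746 ang 89.87 yaw+180 90.18 z 0.0756
F tool [-6.45 -1.69  1.14] M tool [ 0.087 -0.451 -0.307]
pin region diff 23.35 rim 3.16
```

View pics/w28.png

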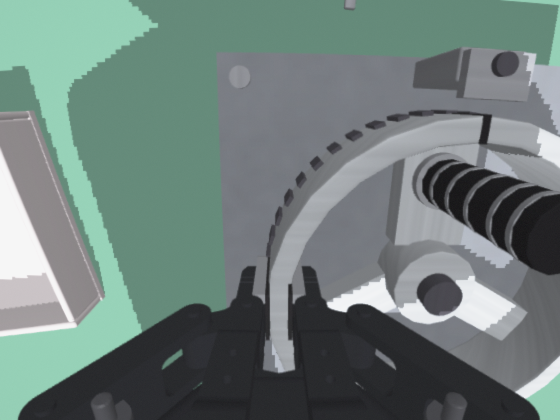

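View pics/s28a.png

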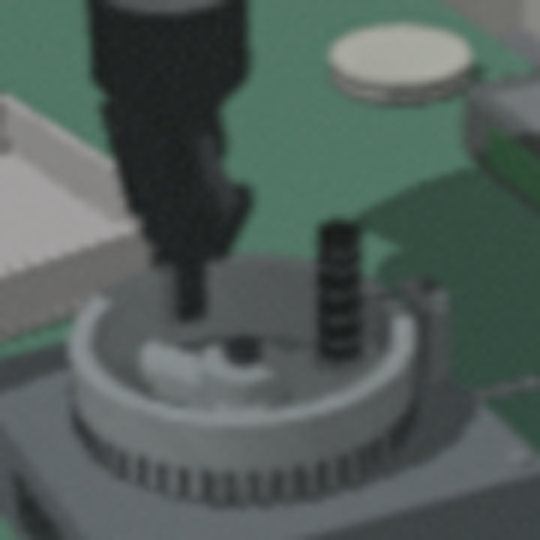

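Run:
```python
from h import *
c=cam("side")
for z in(.147,.151,.161,.082):print(z,((proj(c,[[.598,.0445,z]])+.5-[230,140])*6).round(0))
c=cam("wrist")
for z in(.147,.151,.161,.082):print(z,proj(c,[[.598,.0445,z]]).round(1))
```

```text
0.147 [[338. 228.]]
0.151 [[338. 220.]]
0.161 [[338. 200.]]
0.082 [[338. 350.]]
0.147 [[563.  236.7]]
0.151 [[575.7 242.8]]
0.161 [[612.  260.6]]
0.082 [[443.7 181.1]]
```

Call:
{"op": "jog_arm", "data": {
  "increments": [
    [[0, 0, 0, 0, 0, 0, 12], [0, 0, 0, 0, 0, 0, 20], [0, 0, 0, 0, 0, 0, 30], [0, 0, 0, 0, 0, 0, 38], [0, 0, 0, 0, 0, 0, 38], [0, 0, 0, -0.3, 0, 0, 38], [0, 0, 0, -0.7, 0, 0, 38], [0, 0, 0, -1, 0, 0, 38], [0, 0, 0, -2, 0, 0, 38], [0, 0, 0, -3, 0, 0, 38], [0, 0, 0, -3, 0, 0, 38], [0, 0, 0, -3, 0, 0, 38], [0, 0, 0, -2, 0, 0, 38], [0, 0, 0, -1, 0, 0, 38], [0, 0, 0, 0, 0, 0, 38], [0, 0, 0, 0, 0, 0, 38]]
  ]
}}

```text
clock: 24.93
ee_pos: [0.5482, 0.1185, 0.2352]
tcp_rot: [0.499, 0.501, -0.499, 0.501]
ft_force: [0.2, -0.2, -1.1]
finger_gap: 0.0329
```

Run:
```python
from h import *
s=robot.sense();print(s["clock"],s["ft_force"],s["ee_pos"])
for n in("wrist","side","top"):
    im=cams.capture(n);cv2.imwrite(f"pics/{n}30.png",im[:,:,::-1])
```

```text
24.9333 [ 0.20808914 -0.17749619 -1.09297477] [0.54815649 0.11846794 0.23518835]
```

View pics/wrist30.png

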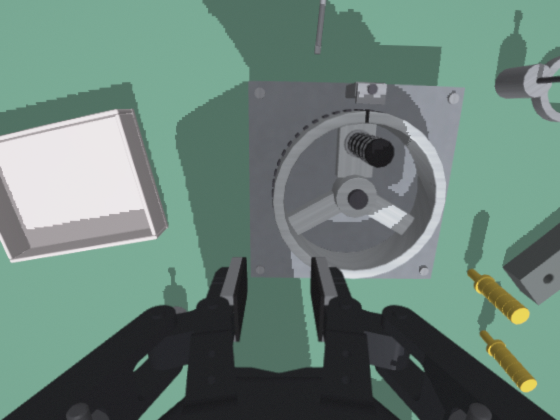

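View pics/side30.png

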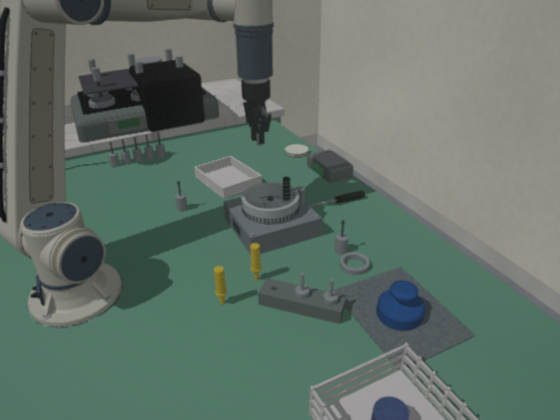

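View pics/top30.png

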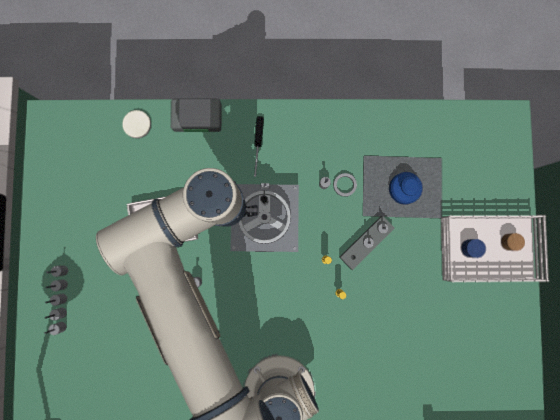

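Run:
```python
from h import *
c=cam("wrist")
crop("pics/wrist30.png",325,75,415,180,6,"pics/w30a.png")
crop("pics/side30.png",240,165,320,225,8,"pics/s30a.png")
for z in(.147,.161):print(z,((proj(c,[[.598,.0445,z]])+.5-[325,75])*6).round(0),((proj(cam("side"),[[.598,.0445,z]])+.5-[240,165])*8).round(0))
```

```text
0.147 [[333. 463.]] [[370. 103.]]
0.161 [[371. 480.]] [[370.  67.]]
```

View pics/w30a.png

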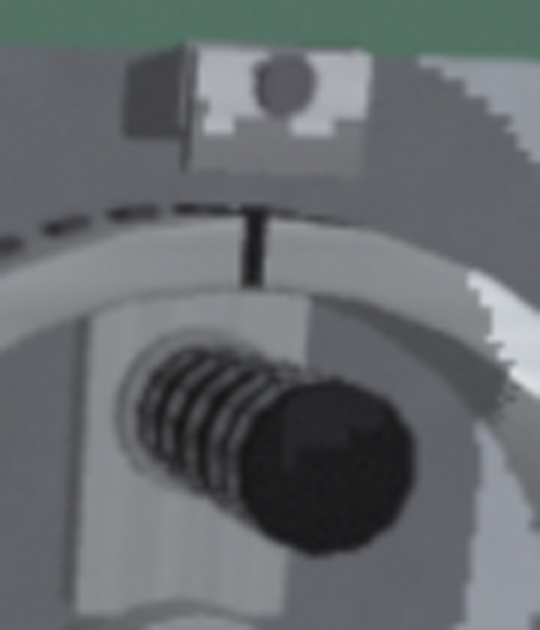

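View pics/s30a.png

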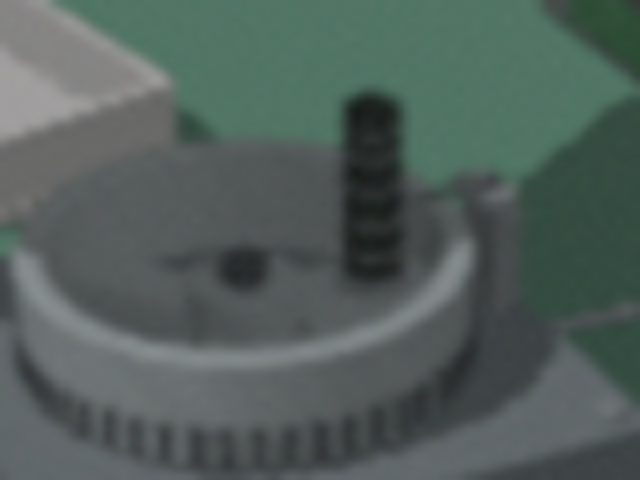

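```bash
python3 -c "
from cell import sign_off
print(sign_off())"
```

```text
the job is handed in; nothing more can be done
None
```

The pin is fully home in the housing, the mark faces the pointer, and the job is handed in at about 25 s of the 58 s allowed.

- **Pin:** I took it from the rack, stood it in the pulley's hole with side loads of about 4 N at most, and let go before turning.
- **Turning:** I pinched the rim 90° away from the pin and turned the pulley clockwise about 78°. The last 10° or so were in steps of about 1°, then 0.6°, with a force check and a wrist picture at each step. The pin dropped with the mark at about 0°. I stopped there; the tangential force was about 2 N, so the wheel was never forced.
- **Last checks, gripper open and 13 cm above the rim:**
  - The wrist and side pictures both put the pin's top within about 1–2 pixels of its home height (z = 147 mm, against 161 mm when riding), with the collar flush on the arm.
  - The mark lies within the pointer's 24 mm width, about 3–4 mm off its middle.
  - In the top and side pictures the bystanders look where they were, though the arm hides the tray and part of the nearby weight from above.

**Disagreements:** My estimates of the pulley's axis differed by about 2 mm between views. This put up to about 8 N of radial load on the rim during the turn, which I eased along the way. The pin also leaned a little in the hole while riding, but this did not affect the drop.

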